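# Pack the knife handles in the slide-lid case

### The arm

A 6-joint arm with a two-finger parallel gripper is mounted at the origin on the work surface. World frame = base frame: x ahead of the robot, y to its left, z up, the work surface at z = 0. Lengths are in m, angles in rad, forces in N, time in s.
With the tool pointing down it reaches from about 0.35 to 0.775 m from the base axis. Payload 5.5 kg.
Tool frame: the origin (TCP) lies midway between the tips of the shut fingers; the grasp point (between the pads) lies 19 mm behind it (r.grasp_offset is the distance from the TCP to the grasp point, in m); z points along the fingers, x is the direction in which the jaws open and shut, and the axes are right-handed (so a half turn about z gives the same grasp; the last joint's range is limited). The gripper opens to 85 mm and grips with 20 to 120 N. Pads are 22 mm wide; open, the fingers measure 114 mm over their backs; the gripper's body (76 mm by 85 mm) begins 54 mm behind the grasp point. The pads swing forward as they close: fully open they stand 13 mm farther back than shut.
Start: joints at [1.196, 0.313, 0.046, 1.304, 0, 1.431], TCP at [0.134, 0.559, 0.231] pointing down, gripper open.
Joint ranges: [-2.76, 2.76], [-0.86, 1.69], [-1.03, 1.26], [-2.2, 2.34], [-1.47, 1.5], [-3.14, 3.14]. Speed limits (rad/s): [2.57, 2.57, 3.14, 3.14, 3.14, 3.14].

### API

Orientations are given as a unit quaternion [w, x, y, z].
In Python, from station import status, cams, r gives the robot as it stands.
- The arm moves only by the tool carry_out, never from a script. Its argument "commands" is a list of rows, each a list of 5 numbers: the shift along the tool's x, y, z in cm, then the turn about the tool's z in degrees, then the opening, from 0 (shut) to 1 (fully open). In form: [[dx, dy, dz, spin, grip], ...]. A call has 1 to 8 rows; each row is the pose to reach, as a shift and turn from the pose commanded when the call began, along the tool's axes at that moment; what a row does not reach only later rows make up. A row lasts 1/12 s, in which the tool goes at most 41.7 mm and 7.16 degrees, less where a joint would pass 70% of its speed; a pose out of reach is approached as far as the arm can. A call with a gripper value outside its range is refused whole. The fingers move at their own pace and stop on an object; the grip force is fixed at half the most. Time passes only in rows, so rows that repeat a pose let the fingers close. It gives the time, the measured TCP pose, the force and the opening at its end, in the units of the state.
- status.sense(): the state, without advancing time (a new reading comes with each control period).
- cams.snapshot(name): name is "scene" or "top" or "wrist"; returns the picture (480x640x3 uint8, red, green, blue); there is no depth.
- cams.get_calibration(name): a dict with "fx", "fy", "cx", "cy" (pixels), "origin" and "attitude" of the camera in the world; the wrist camera has in their place "tool_from_camera" (4x4, takes a point from camera to tool coordinates, whose origin is the TCP and whose axes are the tool frame's). Camera axes: x right, y down, z forward; pixel columns grow to the right and rows downward; lengths in m; the calibration is good to about 2 mm. A picture is of the moment at which its call begins: read the wrist's pose just before it. get_calibration takes no time and is no camera call.
- r.sign_off(): hands the job in, once; it reports no verdict.
The state is a dict: "time_s": time; "joint_positions": joint angles; "joint_velocities": joint speeds; "joint_torque": joint torques, N m; "tool_pos": TCP position; "ee_rot": TCP orientation; "contact_force": force on the tool from outside, world axes, zero at the start; "wrist_torque": the same for the moment, N m; "gripper_width": opening from 0.0 (shut) to 1.0 (fully open).
Only numpy, scipy, OpenCV 4.12 (cv2) and the standard library are available. Lean on these libraries where they do the work, as an engineer would, in place of code of your own. Each camera call takes 0.05 s, during which the arm holds its last target.

### The job

Slide open the lid of the wooden case, lift only the top tray off the pile of trays and set it down level in the case, then lay every knife handle that lies loose on the mat flat on the floor of that tray, lengthwise alongside its grip rib and not on top of one another. When all are in, slide the case lid fully shut; leave the other two trays in their pile and do not disturb the hammer or the whetstone.

Things in the scene. Friction and masses are not known exactly. Their poses are not given: they have to be found in the camera images.
- tray_top: Top tray of the pile: wooden, 134 (x) by 230 (y) mm, about 0.3 kg. Floor top 28 mm above the origin, rims 5 mm thick up to 36 mm; inside 124 by 220 mm, halved by the grip rib. Two runners 24 mm high under the floor at y = +-100 mm. Origin: middle of the underside (foot of the runners); z up.
- rib (a point): Middle of the top edge of tray_top's grip rib, 50 mm above the tray's origin. The rib is 10 mm thick (tray y), runs along tray x from rim to rim and stands 22 mm above the tray floor: pinch it across y to lift the tray in balance.
- tray_mid: Middle tray of the pile; same make and origin as tray_top, which stands with its runners on this tray's floor, inside the rims, 4 mm of play, 28 mm higher. It stays.
- tray_low: Lowest tray of the pile, standing loose on the mat on one side of the robot; same make and origin; the middle tray is nested in it the same way. It stays.
- case: Open plywood case fixed to the bench on the other side of the robot: 160 (x) by 256 (y) mm outside, walls 6 mm thick, top at 62 mm; floor top at 6 mm; inside 148 by 244 mm: a tray goes in with 7 mm of play all round, its x along the case's x, either way round. Origin: middle of the underside; x points away from the robot. Lid rails along both long sides, x -80 to +235, y +-128.5 mm, top at 78 mm.
- lid (a joint): Sliding lid of the case, a board 160 by 248 by 6 mm, underside 64 mm above the case's origin. 0 m = fully shut; grows as it slides along the case's +x (away from the robot) to the stop at 0.16 m = fully open, near edge then at case x = +80 mm. Starts partly open, too little for a tray. Stays where left; takes 2 to 4 N.
- lid_grip (a point): Middle of the grip bar on the lid, near the lid's near edge: bar 12 mm thick (case x), 70 mm long (case y), 22 mm high. The point is 81 mm above the case's underside, the bar's top 92 mm. Travels with the lid: at joint 0 it is at x = -60 mm, y = 0 of the case.
- handle1: Octagonal wooden knife handle with a black collar at its +x end, 112 mm long (its x), 22 mm thick (y and z), about 60 g. Origin at its middle; it lies on the mat with its length along x, flat, origin 11 mm up. It can be absent. All handles are alike.
- handle2: Octagonal wooden knife handle with a black collar at its +x end, 112 mm long (its x), 22 mm thick (y and z), about 60 g. Origin at its middle; it lies on the mat with its length along x, flat, origin 11 mm up. It can be absent. All handles are alike.
- handle3: Octagonal wooden knife handle with a black collar at its +x end, 112 mm long (its x), 22 mm thick (y and z), about 60 g. Origin at its middle; it lies on the mat with its length along x, flat, origin 11 mm up. It can be absent. All handles are alike.
- handle4: Octagonal wooden knife handle with a black collar at its +x end, 112 mm long (its x), 22 mm thick (y and z), about 60 g. Origin at its middle; it lies on the mat with its length along x, flat, origin 11 mm up. It can be absent. All handles are alike.
- mallet: Bystander: small hammer 220 mm long lying on the far part of the mat. Origin under its middle. Leave alone.
- whetstone: Bystander: grey whetstone 60 x 180 x 25 mm on the far part of the mat. Origin: middle of its underside. Leave alone.
There are look-alikes about, which are no part of the job. What is shaped like the handle1 but orange, pink or red is not meant.

How it is judged:
By the outcome, as a careful person would: the job done as asked, in the order asked, and still so for the second after the job is handed in, with the robot touching nothing.
Of handle1, handle2, handle3, handle4 only 2 to 4 are there at a start; the rules pass over those that are not, and their reading is None.
At some moment in a run one of handle1, handle2, handle3, handle4 may be knocked a few centimetres aside while the robot is not near it.
Once in a run the grip may slacken for a moment while it holds something.
It also fails if it takes over 210 s, if anything falls off the work surface, if the arm or the gripper's body presses on something with over 40 N, if the wrist force passes 120 N, or if a joint passes its speed limit or range.

## Working session

There is one attempt and no reset: what is moved stays moved. The work goes in short steps, Python scripts to look and compute and a tool call to move; the robot and the scene stay as the last step left them, time stands still between calls to the robot, and variables do not carry over. Pictures are saved under pics/ and viewed, and the job is handed in when it is done.

Besides the shell and the picture viewer there is one more tool, called after "Emit:" as a command line: name --pt "numbers of a row" for each row, then --argument value for the rest. carry_out: Moves the arm, as the interface text tells. Its arguments: {"type":"object","properties":{"commands":{"type":"array"}},"required":["commands"]}

```bash
ls; mkdir -p pics
python3 - <<'E'
from station import status,cams,r
import cv2
print(status.sense())
for n in ["scene","top","wrist"]:
    im=cams.snapshot(n); cv2.imwrite(f"pics/{n}0.png",im[:,:,::-1]); print(n,cams.get_calibration(n))
E
```

```text
pics
{'time_s': 0.0, 'joint_positions': array([1.19641396e+00, 3.14002690e-01, 4.49829535e-02, 1.30358510e+00,
       8.02440713e-07, 1.43118814e+00]), 'joint_velocities': array([-0.00049335,  0.00019996,  0.00048808, -0.00092221,  0.00144499,
       -0.00063403]), 'joint_torque': array([ 1.70029307e-03, -4.80622458e+01,  2.98534441e+01,  1.92253356e-02,
       -5.30079080e-05, -7.83654826e-06]), 'tool_pos': array([0.13358655, 0.55875035, 0.23040918]), 'ee_rot': array([ 4.55538253e-04,  7.85054890e-01,  6.19425541e-01, -7.81129568e-04]), 'contact_force': array([-0.14437453,  0.03730003,  0.46035064]), 'wrist_torque': array([-0.02841328, -0.00035202,  0.06311571]), 'gripper_width': 1.0007150694287068}
scene {'fx': 467.23603389879696, 'fy': 467.23603389879696, 'cx': 311.3689738124421, 'cy': 238.86368580253583, 'origin': array([1.05304569, 0.02715697, 0.94080098]), 'attitude': array([-0.18117023,  0.61054079,  0.74166081, -0.2106099 ])}
top {'fx': 444.7283260941519, 'fy': 444.7283260941519, 'cx': 323.6358861327362, 'cy': 246.23638760842482, 'origin': array([ 0.3097105 , -0.03602235,  1.13967717]), 'attitude': array([ 0.07057031, -0.66953091,  0.73556212, -0.07547556])}
wrist {'fx': 332.12714580218517, 'fy': 332.12714580218517, 'cx': 317.4532833699196, 'cy': 233.3117986227284, 'tool_from_camera': array([[ 9.99999667e-01, -4.96676531e-04,  6.47313257e-04,
         9.73783129e-05],
       [ 3.11803293e-04,  9.65784024e-01,  2.59347492e-01,
        -6.59556068e-02],
       [-7.53976615e-04, -2.59347204e-01,  9.65783857e-01,
        -1.43379665e-01],
       [ 0.00000000e+00,  0.00000000e+00,  0.00000000e+00,
         1.00000000e+00]])}
```

View pics/top0.png

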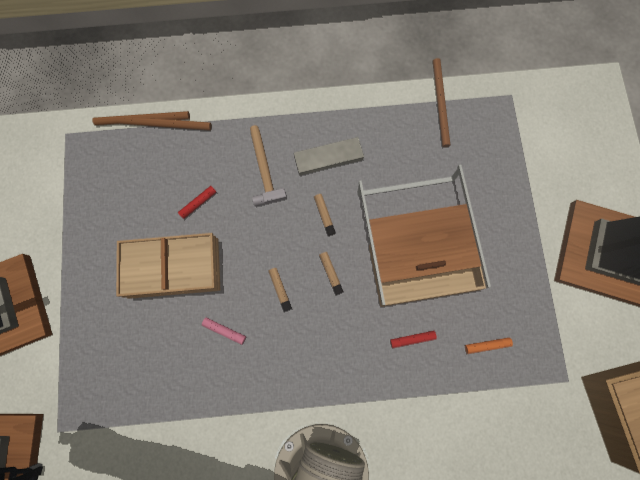

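View pics/scene0.png

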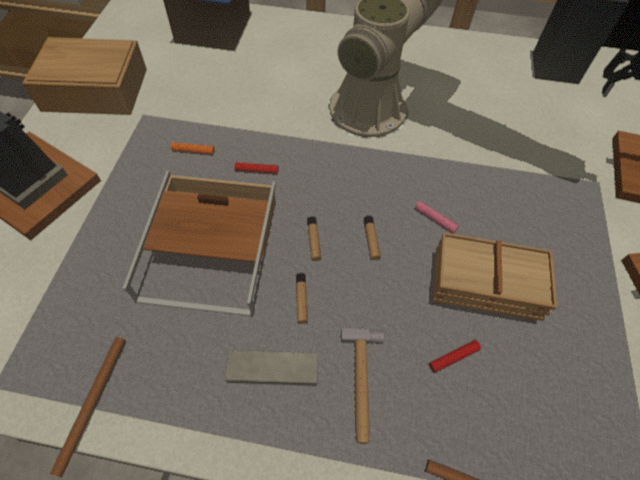

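View pics/wrist0.png

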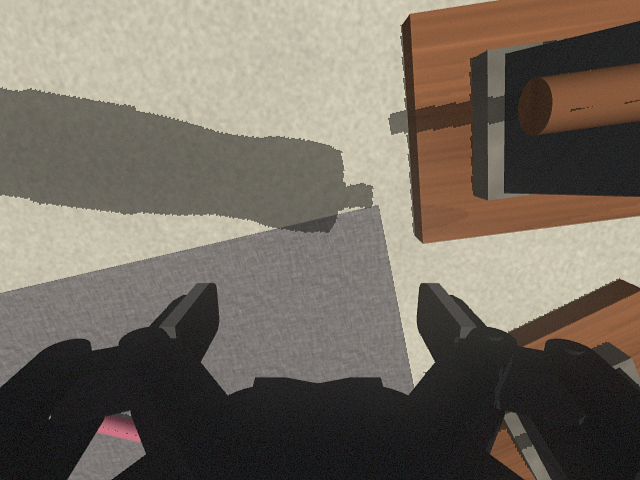

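```bash
cat > h.py <<'E'
import numpy as np, cv2
from scipy.spatial.transform import Rotation as R
from scipy.optimize import least_squares
from station import status,cams,r
def q2R(q): return R.from_quat([q[1],q[2],q[3],q[0]]).as_matrix()
def cam(n,s=None):
    c=cams.get_calibration(n); K=np.array([[c['fx'],0,c['cx']],[0,c['fy'],c['cy']],[0,0,1]])
    if n=='wrist':
        s=s or status.sense(); T=np.eye(4);T[:3,:3]=q2R(s['ee_rot']);T[:3,3]=s['tool_pos']; M=T@c['tool_from_camera']
        return K,M[:3,:3],M[:3,3]
    return K,q2R(c['attitude']),np.array(c['origin'])
def proj(C,P):
    K,Rm,o=C; p=(np.atleast_2d(P)-o)@Rm; u=p@K.T; return u[:,:2]/u[:,2:]
def plane(C,px,z):
    K,Rm,o=C; px=np.atleast_2d(np.array(px,float)); d=np.c_[px,np.ones(len(px))]@np.linalg.inv(K).T@Rm.T
    return o+d*((z-o[2])/d[:,2:])
def snap(n,name):
    s=status.sense(); im=cams.snapshot(n)[:,:,::-1].copy(); cv2.imwrite(f"pics/{name}.png",im); return im,cam(n,s)
def crop(im,x,y,w,h,f,name):
    cv2.imwrite(f"pics/{name}.png",cv2.resize(im[y:y+h,x:x+w],None,fx=f,fy=f,interpolation=cv2.INTER_CUBIC))
E
python3 - <<'E'
from h import *
a=cv2.imread('pics/top0.png');b=cv2.imread('pics/scene0.png')
crop(a,100,215,130,100,6,'c1');crop(a,345,160,150,150,4,'c2');crop(a,260,185,90,130,4.5,'c3')
crop(b,120,160,170,160,3.7,'c4');crop(b,425,220,140,105,5.5,'c5')
C=cam('top');print(plane(C,[[324,214],[331,272],[279,288]],.011).round(3),plane(C,[[117,240],[215,235],[218,290],[119,297]],.09).round(3))
print(plane(cam('scene'),[[301,298],[314,238],[372,237]],.011).round(3))
E
```

```text
[[ 0.632 -0.064  0.011]
 [ 0.477 -0.068  0.011]
 [ 0.449  0.068  0.011]] [[0.592 0.443 0.09 ]
 [0.582 0.206 0.09 ]
 [0.448 0.205 0.09 ]
 [0.453 0.438 0.09 ]]
[[ 0.629 -0.066  0.011]
 [ 0.471 -0.067  0.011]
 [ 0.442  0.066  0.011]]
```

View pics/c1.png

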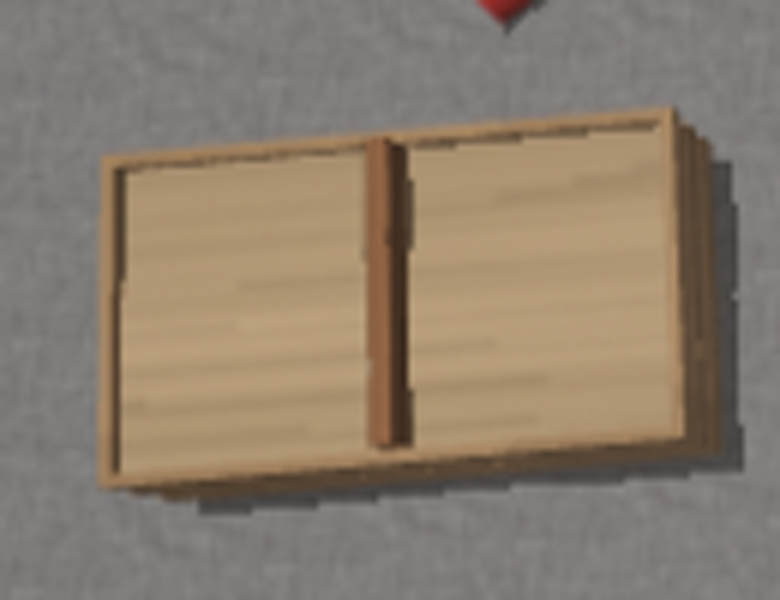

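View pics/c2.png

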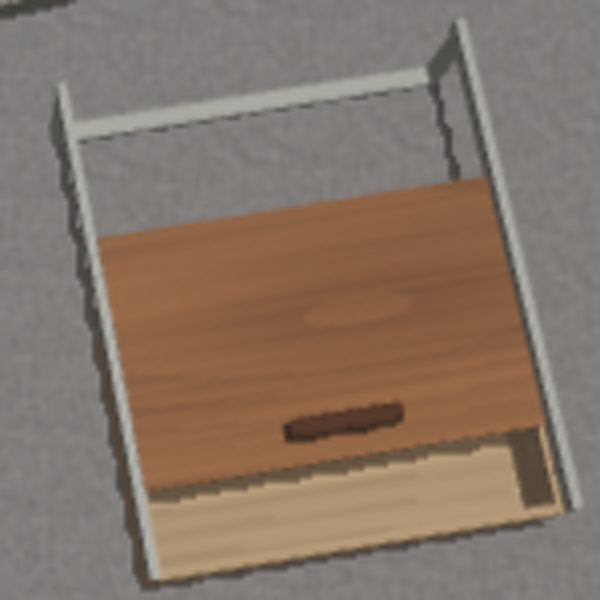

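View pics/c3.png

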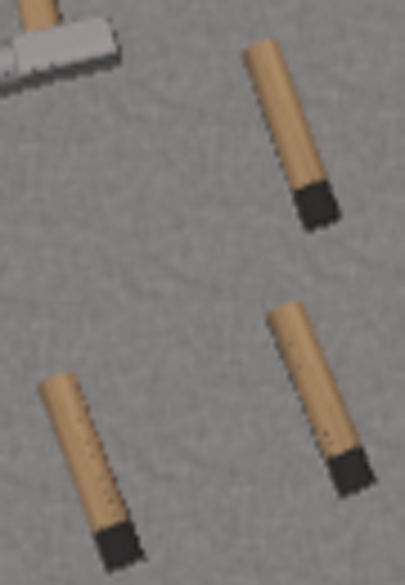

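View pics/c4.png

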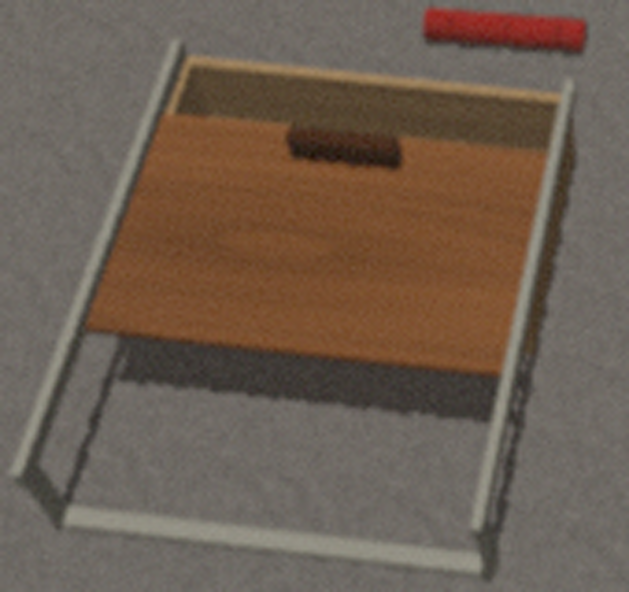

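View pics/c5.png

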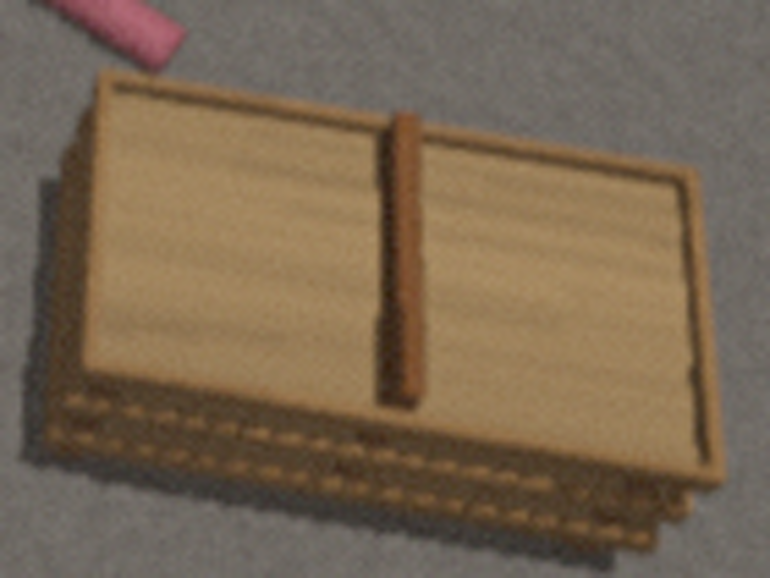

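```bash
cat > fit.py <<'E'
from h import *
def up(p,x0,y0,f): return (np.array(p,float)+.5)/f-.5+[x0,y0]
T,S=cam('top'),cam('scene')
def fit(pts,obs,x0):
    # obs: list of (C, px) matching pts local (z included)
    def w(p): c,s=np.cos(p[2]),np.sin(p[2]); return pts@np.array([[c,s,0],[-s,c,0],[0,0,1]])+[p[0],p[1],0]
    f=lambda p: np.concatenate([(proj(C,w(p))-o).ravel() for C,o in obs])
    q=least_squares(f,x0); return q.x, f(q.x).reshape(-1,2).round(1)
if __name__=="__main__":
    tr=np.array([[.067,.115,.092],[.067,-.115,.092],[-.067,-.115,.092],[-.067,.115,.092],[.067,0,.106],[-.067,0,.106]])
    o1=up([[103,158],[676,108],[686,437],[100,487],[380,140],[382,445]],100,215,6)
    o2=up([[722,485],[85,370],[100,72],[702,172],[398,405],[405,113]],425,220,5.5)
    for o in ([(T,o1)],[(S,o2)],[(T,o1),(S,o2)]): print('tray',*fit(tr,o,[.52,.32,0]))
    cs=np.array([[-.08,.1285,.078],[-.08,-.1285,.078],[.235,.1285,.078],[.235,-.1285,.078]])
    o1=up([[155,580],[575,508],[63,85],[461,20]],345,160,4)
    o2=up([[569,82],[176,42],[478,528],[15,475]],120,160,3.7)
    for o in ([(T,o1)],[(S,o2)],[(T,o1),(S,o2)]): print('case',*fit(cs,o,[.5,-.3,0]))
    p=fit(cs,[(T,o1),(S,o2)],[.5,-.3,0])[0]
    for C,u in ((T,up([[343,416]],345,160,4)),(S,up([[345,134]],120,160,3.7))):
        g=plane(C,u,.092)[0]; c,s=np.cos(p[2]),np.sin(p[2]); d=g[:2]-p[:2]; print('grip',g,c*d[0]+s*d[1],-s*d[0]+c*d[1])
E
python3 fit.py
```

```text
tray [ 0.52193865  0.32778926 -0.00699801] [[ 0.2 -0.3]
 [-0.1  0. ]
 [ 0.2  0.1]
 [ 0.2  0.2]
 [-0.4 -2.6]
 [-0.   2.4]]
tray [ 0.52139024  0.32621297 -0.01415   ] [[-0.   0.6]
 [-1.3 -0.3]
 [-0.3 -0.3]
 [-0.9  0.5]
 [ 2.1  1.1]
 [ 0.3 -1.9]]
tray [ 0.52155497  0.32684271 -0.01082357] [[ 0.7 -0.3]
 [ 0.4  0.3]
 [ 0.5  0.4]
 [ 0.5  0.2]
 [ 0.1 -2.5]
 [ 0.3  2.5]
 [ 0.4  0.6]
 [-0.9  0. ]
 [-0.1 -0.1]
 [-0.7  0.5]
 [ 2.5  1.2]
 [ 0.5 -1.8]]
case [ 0.46647826 -0.30468914  0.06765602] [[-0.  -0.1]
 [ 0.7  0.5]
 [-0.5 -0.6]
 [-0.2  0.1]]
case [ 0.46482039 -0.3065474   0.07313237] [[ 0.1 -0.6]
 [ 0.1 -0.3]
 [-0.4  0.3]
 [ 0.3  0.5]]
case [ 0.46571136 -0.3055553   0.07041057] [[ 0.5  0.3]
 [ 1.1  0.6]
 [-0.4 -0.1]
 [-0.1  0.3]
 [ 0.4 -0.1]
 [ 0.5 -0.1]
 [-0.4  0.9]
 [ 0.3  0.8]]
grip [ 0.46288046 -0.30330871  0.092     ] -0.0026658333881263234 0.002440183774376983
grip [ 0.45551054 -0.30582334  0.092     ] -0.010194407715994575 0.0004502810215667659
```

```bash
cat >> h.py <<'E'
def delta(x,y,z,phi=None,pos=None):
    s=status.sense(); Rm=q2R(s['ee_rot']); d=Rm.T@(np.array([x,y,z])-s['tool_pos'])*100
    f0=np.degrees(np.arctan2(Rm[1,0],Rm[0,0])); sp=0 if phi is None else (-(phi-f0)+180)%360-180
    print('d cm',d.round(2),'spin',round(sp,2),'| now',s['tool_pos'].round(4),'phi',round(f0,2),'F',s['contact_force'].round(1),'g',round(s['gripper_width'],3),'t',round(s['time_s'],2), 'tilt',Rm[:,2].round(3))
E
python3 - <<'E'
from h import *
delta(.42,0.1,.26,90); delta(.459,-.3045,.17,4)
E
```

```text
d cm [-37.97  38.53  -2.89] spin -13.45 | now [0.1336 0.5589 0.2306] phi 76.55 F [-0.   0.3  1.1] g 0.997 t 0.15 tilt [-0.001 -0.001 -1.   ]
d cm [-76.39  51.73   6.15] spin 72.55 | now [0.1336 0.5589 0.2306] phi 76.55 F [-0.   0.3  1.1] g 0.997 t 0.15 tilt [-0.001 -0.001 -1.   ]
```

Emit:
carry_out --pt "-5 5 0 0 1" --pt "-10 10 0 0 1" --pt "-15 15 -1 0 1" --pt "-20 20 -2 5 1" --pt "-25 25 -2 10 1" --pt "-30 30 -3 17 1" --pt "-34 34 -3 24 1" --pt "-38 38.5 -3 30 1"

```text
time_s: 0.82
tool_pos: [0.3086, 0.2744, 0.2507]
ee_rot: [-0.0, 0.92, 0.393, 0.0]
contact_force: [0.3, 0.4, 0.7]
gripper_width: 0.995
```

Run:
```python
from h import *
delta(.459,-.3045,.18,4)
```

```text
d cm [-31.41  50.9    7.06] spin 42.24 | now [0.3086 0.2744 0.2507] phi 46.24 F [0.3 0.4 0.7] g 0.995 t 0.82 tilt [ 0.  0. -1.]
```

Emit:
carry_out --pt "-31.4 50.9 2 42.2 1" --pt "-31.4 50.9 2 42.2 1" --pt "-31.4 50.9 2 42.2 1" --pt "-31.4 50.9 2 42.2 1" --pt "-31.4 50.9 2 42.2 1" --pt "-31.4 50.9 2 42.2 1" --pt "-31.4 50.9 2 42.2 1" --pt "-31.4 50.9 2 42.2 1"

```text
time_s: 1.48
tool_pos: [0.3936, -0.0479, 0.2393]
ee_rot: [-0.0, 0.999, 0.038, 0.0]
contact_force: [0.9, 0.9, 0.9]
gripper_width: 0.997
```

Run:
```python
from h import *
delta(.459,-.3045,.18,4)
```

```text
d cm [ 4.59 26.07  5.93] spin 0.3 | now [ 0.3936 -0.0479  0.2393] phi 4.3 F [0.9 0.9 0.9] g 0.997 t 1.48 tilt [ 0.001  0.    -1.   ]
```

Emit:
carry_out --pt "4.6 26.1 3 0.3 1" --pt "4.6 26.1 3 0.3 1" --pt "4.6 26.1 3 0.3 1" --pt "4.6 26.1 3 0.3 1" --pt "4.6 26.1 3 0.3 1" --pt "4.6 26.1 3 0.3 1" --pt "4.6 26.1 3 0.3 1" --pt "4.6 26.1 3 0.3 1"

```text
time_s: 2.15
tool_pos: [0.4597, -0.3065, 0.2075]
ee_rot: [-0.0, 0.999, 0.033, -0.0]
contact_force: [0.6, 0.1, -0.9]
gripper_width: 0.998
```

Run:
```python
from h import *
im,C=snap('wrist','w1')
delta(.459,-.3045,.18,4)
# predict bar top corners
p=[.4657,-.3055,.0704]; c,s=np.cos(p[2]),np.sin(p[2])
b=np.array([[x,y,.092] for x in(-.0125,-.0005) for y in(-.035,.035)])@np.array([[c,s,0],[-s,c,0],[0,0,1]])+[p[0],p[1],0]
print(proj(C,b).round(0))
```

```text
d cm [-0.01  0.05  2.79] spin -0.11 | now [ 0.4591 -0.3041  0.2079] phi 3.89 F [-0.8  0.5  0.5] g 0.999 t 2.2 tilt [-0.001  0.002 -1.   ]
[[310. 269.]
 [310. 185.]
 [325. 269.]
 [325. 185.]]
```

View pics/w1.png

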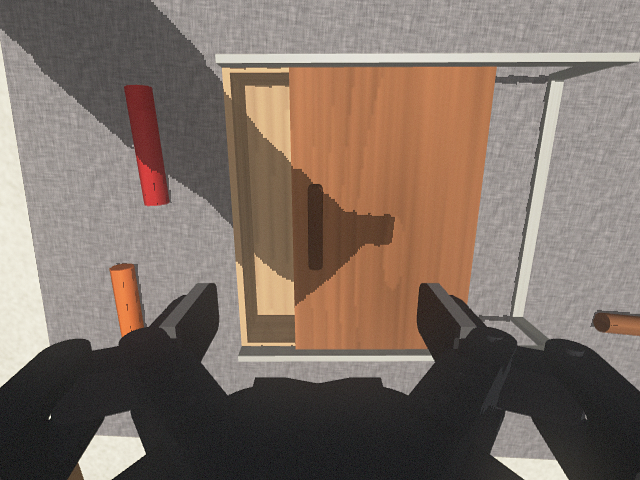

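Emit:
carry_out --pt "-0.15 0.1 4 0 1" --pt "-0.15 0.1 8 0 1" --pt "-0.15 0.1 11 0 1" --pt "-0.15 0.1 13.2 0 1" --pt "-0.15 0.1 13.2 0 1" --pt "-0.15 0.1 13.2 0 0" --pt "-0.15 0.1 13.2 0 0" --pt "-0.15 0.1 13.2 0 0"

```text
time_s: 2.87
tool_pos: [0.4594, -0.3043, 0.0797]
ee_rot: [0.001, 0.999, 0.036, 0.001]
contact_force: [0.2, -0.5, 0.6]
gripper_width: 0.602
```

Emit:
carry_out --pt "0 0 0 0 0" --pt "0 0 0 0 0" --pt "0 0 0 0 0" --pt "0 0 0 0 0"

```text
time_s: 3.2
tool_pos: [0.4585, -0.3041, 0.0785]
ee_rot: [0.001, 0.999, 0.035, 0.001]
contact_force: [-1.0, 0.8, 6.3]
gripper_width: 0.118
```

Run:
```python
from h import *
delta(.459,-.3045,.18,4)
```

```text
d cm [  0.06   0.05 -10.15] spin 0.04 | now [ 0.4585 -0.3041  0.0785] phi 4.04 F [-1.   0.8  6.3] g 0.118 t 3.2 tilt [ 0.001 -0.001 -1.   ]
```

Emit:
carry_out --pt "1 0 0 0 0" --pt "2.5 0 0 0 0" --pt "4.5 0 0 0 0" --pt "6.5 0 0 0 0" --pt "8.5 0 0 0 0" --pt "9.8 0 0 0 0" --pt "10.6 0 0 0 0" --pt "10.6 0 0 0 0"

```text
time_s: 3.87
tool_pos: [0.5635, -0.2968, 0.0785]
ee_rot: [0.001, 0.999, 0.035, -0.001]
contact_force: [-4.1, -0.5, 8.8]
gripper_width: 0.119
```

Run:
```python
from h import *
delta(.5655,-.2985,.18,4)
```

```text
d cm [  0.16   0.2  -10.15] spin 0.05 | now [ 0.5635 -0.2968  0.0785] phi 4.05 F [-4.1 -0.5  8.8] g 0.119 t 3.87 tilt [-0.003 -0.002 -1.   ]
```

Push a little further to find the stop.

Emit:
carry_out --pt "0.2 0 0 0 0" --pt "0.4 0 0 0 0" --pt "0.6 0 0 0 0" --pt "0.6 0 0 0 0"

```text
time_s: 4.2
tool_pos: [0.5636, -0.2967, 0.0784]
ee_rot: [0.001, 0.999, 0.034, -0.006]
contact_force: [-20.6, -2.1, 16.4]
gripper_width: 0.13
```

Run:
```python
from h import *
delta(.5655,-.2985,.18,4)
```

```text
d cm [  0.06   0.21 -10.16] spin -0.11 | now [ 0.5636 -0.2967  0.0784] phi 3.89 F [-20.6  -2.1  16.4] g 0.13 t 4.2 tilt [-0.012 -0.002 -1.   ]
```

Emit:
carry_out --pt "-0.6 0 0 0 0.5" --pt "-0.6 0 0 0 0.8" --pt "-0.6 0 0 0 0.8" --pt "-0.6 0 0 0 0.8" --pt "-0.6 0 -3 0 0.8" --pt "-0.6 0 -7 0 0.8" --pt "-0.6 0 -11 0 0.8" --pt "-0.6 0 -14 0 0.8"

```text
time_s: 4.87
tool_pos: [0.5649, -0.2963, 0.2205]
ee_rot: [0.001, 0.999, 0.036, 0.001]
contact_force: [0.9, -0.4, 0.7]
gripper_width: 0.796
```

Run:
```python
from h import *
im,C=snap('top','t1');crop(im,345,150,150,160,3.75,'c6')
snap('wrist','w2')
delta(.45,0,.28,45);delta(.522,.327,.2,89.5)
```

```text
d cm [ -9.5  -30.5   -5.89] spin -40.91 | now [ 0.5671 -0.2978  0.2242] phi 4.09 F [ 0.7 -0.7  0.9] g 0.804 t 4.97 tilt [ 0.01  -0.006 -1.   ]
d cm [ -0.07 -62.66   1.97] spin -85.41 | now [ 0.5671 -0.2978  0.2242] phi 4.09 F [ 0.7 -0.7  0.9] g 0.804 t 4.97 tilt [ 0.01  -0.006 -1.   ]
```

View pics/t1.png

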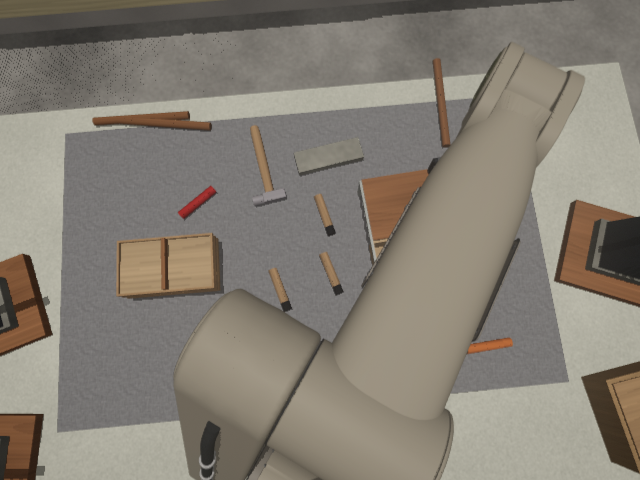

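View pics/w2.png

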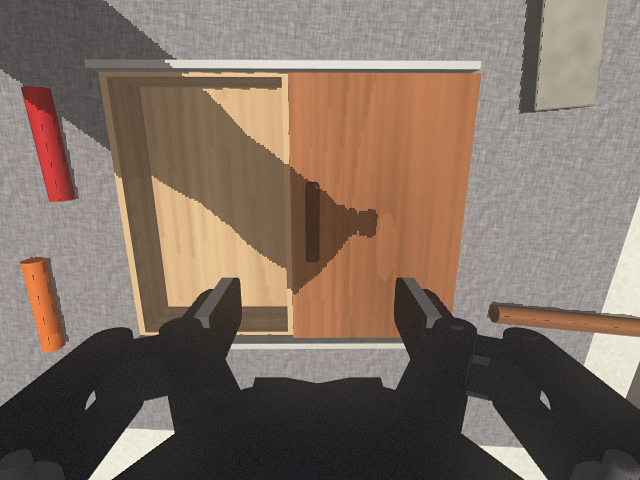

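Run:
```python
from h import *
im,C=snap('wrist','w3'); delta(.45,0,.28,45)
crop(im,80,50,220,300,2,'c7')
p=[.4637,-.3055,.0704]; c,s=np.cos(p[2]),np.sin(p[2])
b=np.array([[-.08,.128,.062],[-.08,-.128,.062],[-.074,.122,.006],[-.074,-.122,.006],[.08,.124,.07],[.08,-.124,.07],[-.08,.1285,.078],[-.08,-.1285,.078]])@np.array([[c,s,0],[-s,c,0],[0,0,1]])+[p[0],p[1],0]
print((proj(C,b)).round(1).tolist())
```

```text
d cm [ -9.43 -30.44  -6.1 ] spin -40.92 | now [ 0.5661 -0.2972  0.2209] phi 4.08 F [ 0.4 -0.1 -0.8] g 0.802 t 5.02 tilt [ 0.006 -0.004 -1.   ]
[[95.3, 65.8], [139.0, 337.0], [138.0, 84.8], [167.2, 306.0], [287.2, 69.6], [292.9, 337.2], [82.2, 60.6], [130.9, 346.6]]
```

View pics/c7.png

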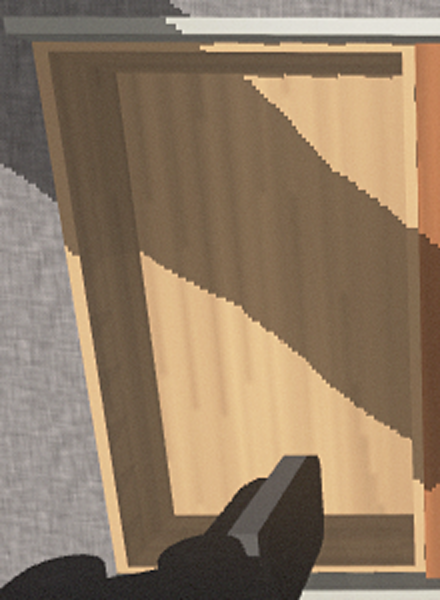

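Emit:
carry_out --pt "-4 -31 -5 -85.4 0.8" --pt "-4 -31 -5 -85.4 0.8" --pt "-4 -31 -5 -85.4 0.8" --pt "-4 -31 -5 -85.4 0.8" --pt "-4 -31 -5 -85.4 0.8" --pt "-4 -31 -5 -85.4 0.8" --pt "-4 -31 -5 -85.4 0.8" --pt "-4 -31 -5 -85.4 0.8"

```text
time_s: 5.68
tool_pos: [0.5004, 0.0138, 0.2666]
ee_rot: [-0.001, 0.858, 0.514, -0.0]
contact_force: [0.7, -0.2, -0.1]
gripper_width: 0.801
```

Run:
```python
from h import *
delta(.522,.327,.21,89.5)
```

```text
d cm [ 28.63 -12.86   5.71] spin -27.66 | now [0.5004 0.0138 0.2666] phi 61.84 F [ 0.7 -0.2 -0.1] g 0.801 t 5.68 tilt [-0.002  0.001 -1.   ]
```

Emit:
carry_out --pt "28.6 -12.9 5.7 -27.7 0.8" --pt "28.6 -12.9 5.7 -27.7 0.8" --pt "28.6 -12.9 5.7 -27.7 0.8" --pt "28.6 -12.9 5.7 -27.7 0.8" --pt "28.6 -12.9 5.7 -27.7 0.8" --pt "28.6 -12.9 5.7 -27.7 0.8" --pt "28.6 -12.9 5.7 -27.7 0.8" --pt "28.6 -12.9 5.7 -27.7 0.8"

```text
time_s: 6.35
tool_pos: [0.5247, 0.3267, 0.2073]
ee_rot: [-0.001, 0.712, 0.702, -0.001]
contact_force: [-0.4, -0.4, 0.7]
gripper_width: 0.802
```

Emit:
carry_out --pt "0 0 0 0 0.5" --pt "0 0 0 0 0.5" --pt "0 0 0 0 0.5"

```text
time_s: 6.6
tool_pos: [0.5253, 0.3228, 0.2089]
ee_rot: [-0.0, 0.713, 0.701, -0.001]
contact_force: [0.3, 0.1, -0.1]
gripper_width: 0.502
```

Run:
```python
from h import *
im,C=snap('wrist','w4')
delta(.5217,.327,.09,89.5)
p=[.5217,.327,-.010]; c,s=np.cos(p[2]),np.sin(p[2])
b=np.array([[-.067,.115,.092],[.067,.115,.092],[.067,-.115,.092],[-.067,-.115,.092],[-.062,.005,.106],[-.062,-.005,.106],[.062,.005,.106],[.062,-.005,.106]])@np.array([[c,s,0],[-s,c,0],[0,0,1]])+[p[0],p[1],0]
print((proj(C,b)).round(1).tolist())
```

```text
d cm [ 0.48 -0.39 11.95] spin -0.49 | now [0.5256 0.3222 0.2095] phi 89.01 F [1.1 0.8 0.4] g 0.498 t 6.65 tilt [-0.001 -0.001 -1.   ]
[[474.8, 136.9], [456.7, 299.7], [188.6, 301.2], [169.7, 138.9], [329.4, 144.7], [315.4, 144.8], [328.9, 302.6], [316.6, 302.6]]
```

View pics/w4.png

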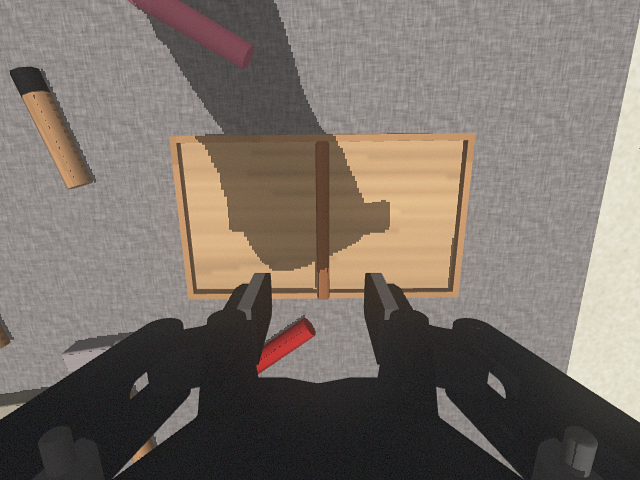

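Emit:
carry_out --pt "0.5 -0.6 3 -0.7 0.5" --pt "0.5 -0.6 6 -0.7 0.5" --pt "0.5 -0.6 9 -0.7 0.5" --pt "0.5 -0.6 11 -0.7 0.5" --pt "0.5 -0.6 12 -0.7 0.5" --pt "0.5 -0.6 12 -0.7 0.5" --pt "0.5 -0.6 12 -0.7 0.5"

```text
time_s: 7.23
tool_pos: [0.5205, 0.3273, 0.091]
ee_rot: [0.0, 0.709, 0.705, 0.0]
contact_force: [-0.1, -0.4, -0.8]
gripper_width: 0.499
```

Run:
```python
from h import *
delta(.5195,.3275,.089,89.7)
```

```text
d cm [ 0.02 -0.1   0.2 ] spin -0.04 | now [0.5205 0.3273 0.091 ] phi 89.66 F [-0.1 -0.4 -0.8] g 0.499 t 7.23 tilt [ 0.  0. -1.]
```

Emit:
carry_out --pt "0 -0.1 0.2 0 0.5" --pt "0 -0.1 0.2 0 0" --pt "0 -0.1 0.2 0 0" --pt "0 -0.1 0.2 0 0" --pt "0 -0.1 0.2 0 0" --pt "0 -0.1 0.2 0 0" --pt "0 -0.1 0.2 0 0" --pt "0 -0.1 0.2 0 0"

```text
time_s: 7.9
tool_pos: [0.5199, 0.3284, 0.0898]
ee_rot: [0.001, 0.709, 0.706, 0.001]
contact_force: [-0.5, -1.5, 6.7]
gripper_width: 0.101
```

Emit:
carry_out --pt "0 0 -0.5 0 0" --pt "0 0 -1 0 0" --pt "0 0 -2 0 0" --pt "0 0 -3 0 0" --pt "0 0 -4 0 0" --pt "0 0 -4 0 0"

```text
time_s: 8.4
tool_pos: [0.5206, 0.3289, 0.1314]
ee_rot: [0.001, 0.709, 0.706, 0.002]
contact_force: [0.5, 1.4, -3.1]
gripper_width: 0.096
```

Run:
```python
from h import *
delta(.45,0,.28,89.7); snap('wrist','w5'); snap('scene','s1')
```

```text
d cm [-32.89  -6.85 -14.95] spin 0.05 | now [0.5206 0.3289 0.1314] phi 89.75 F [ 0.5  1.4 -3.1] g 0.096 t 8.4 tilt [ 0.004  0.002 -1.   ]
```

View pics/w5.png

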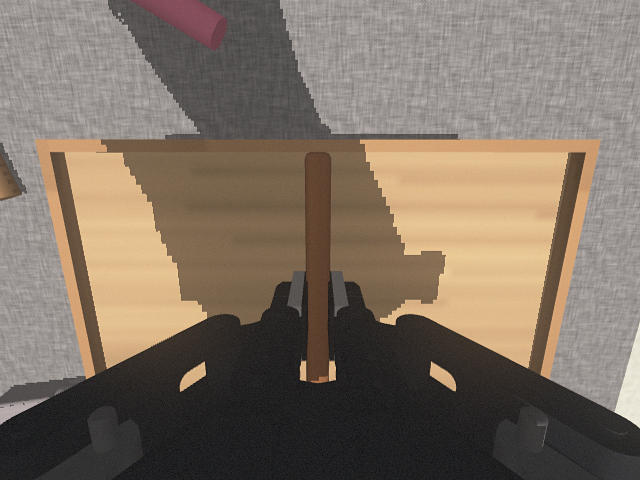

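View pics/s1.png

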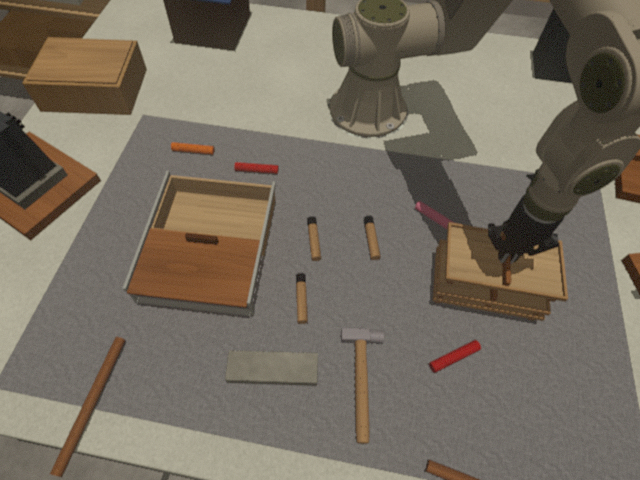

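Emit:
carry_out --pt "-1 0 -1 0 0" --pt "-3 -0.5 -2 0 0" --pt "-6 -1 -2 0 0" --pt "-9 -2 -2 0 0" --pt "-12 -3 -2 -1 0" --pt "-15 -4 -2 -2 0" --pt "-18 -5 -2 -3 0" --pt "-21 -6 -2 -4 0"

```text
time_s: 9.17
tool_pos: [0.4568, 0.1166, 0.1485]
ee_rot: [-0.0, 0.683, 0.73, -0.0]
contact_force: [0.4, -0.3, -3.5]
gripper_width: 0.1
```

Emit:
carry_out --pt "-3 0 0 0 0" --pt "-6 0 0 0 0" --pt "-9 0 0 0 0" --pt "-12 0 0 0 0" --pt "-15 0 0 0 0" --pt "-18 0 0 0 0" --pt "-21 0 0 0 0" --pt "-24 0 0 0 0"

```text
time_s: 9.83
tool_pos: [0.4728, -0.1229, 0.1486]
ee_rot: [-0.0, 0.684, 0.73, -0.0]
contact_force: [0.2, 0.4, -2.6]
gripper_width: 0.1
```

Run:
```python
from h import *
delta(.4637,-.3065,.15,94)
```

```text
d cm [-18.26  -2.1   -0.14] spin -0.29 | now [ 0.4728 -0.1229  0.1486] phi 93.71 F [ 0.2  0.4 -2.6] g 0.1 t 9.83 tilt [-0. -0. -1.]
```

Emit:
carry_out --pt "-3 0 0 -0.3 0" --pt "-6 -0.5 0 -0.3 0" --pt "-9 -1 0 -0.3 0" --pt "-12 -1.5 0 -0.3 0" --pt "-15 -2.1 0 -0.3 0" --pt "-17.5 -2.1 0 -0.3 0" --pt "-18.3 -2.1 0 -0.3 0" --pt "-18.3 -2.1 0 -0.3 0"

```text
time_s: 10.5
tool_pos: [0.4641, -0.3075, 0.1483]
ee_rot: [0.0, 0.683, 0.73, -0.0]
contact_force: [0.5, 1.0, -4.2]
gripper_width: 0.098
```

Emit:
carry_out --pt "0 0 0 0 0" --pt "0 0 0 0 0"

```text
time_s: 10.67
tool_pos: [0.4642, -0.3037, 0.1481]
ee_rot: [-0.001, 0.682, 0.732, 0.0]
contact_force: [-0.2, 1.1, -3.9]
gripper_width: 0.099
```

Run:
```python
from h import *
im,C=snap('wrist','w6')
delta(.4637,-.3065,.15,94); snap('top','t2'); snap('scene','s2')
```

```text
d cm [-0.28 -0.09 -0.18] spin 0.11 | now [ 0.4644 -0.3036  0.1482] phi 94.11 F [-0.5 -0.3 -3.1] g 0.099 t 10.72 tilt [-0.001  0.001 -1.   ]
```

View pics/w6.png

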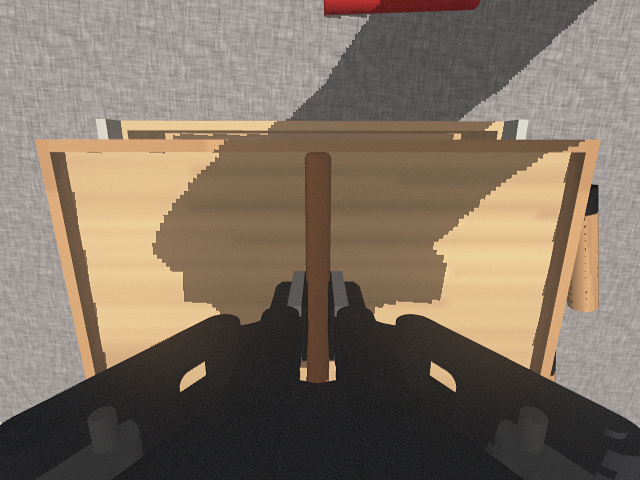

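View pics/s2.png

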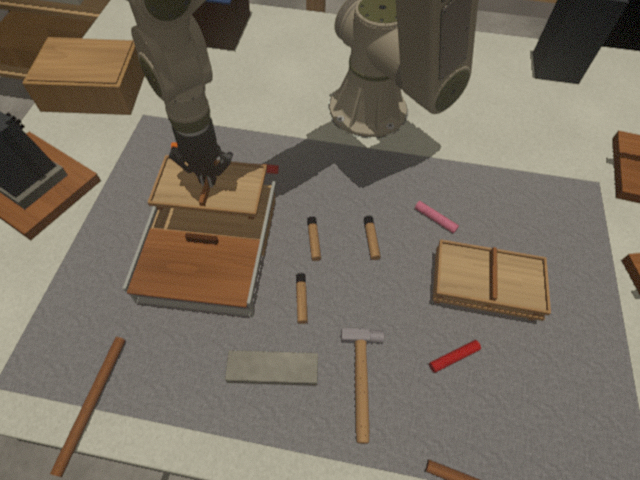

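Run:
```python
from h import *
im=cv2.imread('pics/w6.png'); a=im[110:160,20:150];b=im[110:160,490:620]
cv2.imwrite('pics/c8.png',cv2.resize(np.vstack([a,b]),None,fx=6,fy=6,interpolation=cv2.INTER_NEAREST))
```

```text
(no output)
```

View pics/c8.png

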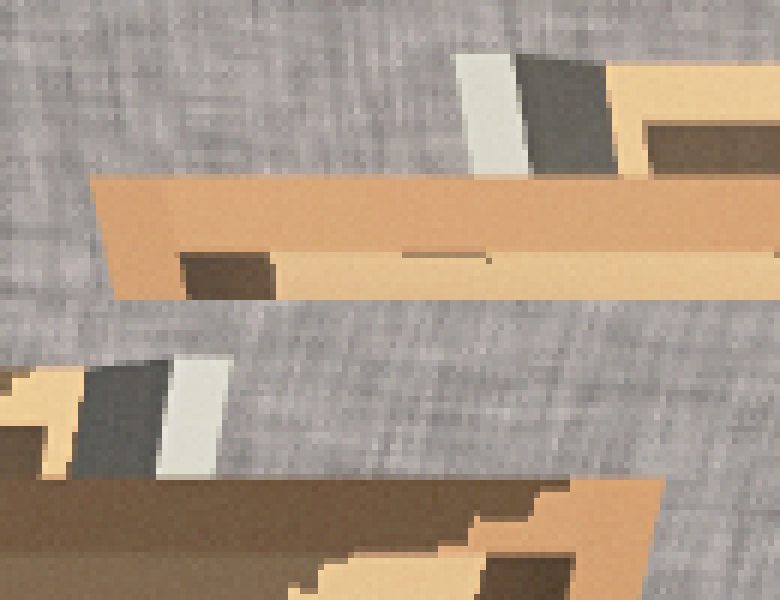

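Run:
```python
from h import *
C=cam('wrist'); s=status.sense()
t=plane(C,[[35,139.2],[600.8,140]],s['tool_pos'][2]+.0022)
rr=plane(C,[[100.8,119.1],[523.7,120]],.078); w=plane(C,[[120.8,120.3],[504,121.2]],.062)
def rep(n,q,lx):
    m=q.mean(0)[:2]; d=(q[1]-q[0])[:2]; y=np.arctan2(-d[0],d[1]); print(n,np.linalg.norm(d),'yaw',y,'centre',m-lx*np.array([np.cos(y),np.sin(y)]))
rep('tray',t,-.067);rep('rails',rr,-.08);rep('wall',w,-.08)
```

```text
tray 0.23151984648157975 yaw 0.07056738695624355 centre [ 0.46401301 -0.30316678]
rails 0.25805952372618024 yaw 0.06998228871089675 centre [ 0.4645552  -0.30647788]
wall 0.25156137156125763 yaw 0.06976699182384015 centre [ 0.4642293  -0.30665315]
```

Emit:
carry_out --pt "-0.3 0 0 0 0" --pt "-0.3 0 2 0 0" --pt "-0.3 0 4 0 0" --pt "-0.3 0 6 0 0" --pt "-0.3 0 8 0 0" --pt "-0.3 0 9.5 0 0" --pt "-0.3 0 10.3 0 0" --pt "-0.3 0 10.3 0 0"

```text
time_s: 11.48
tool_pos: [0.4639, -0.3067, 0.0434]
ee_rot: [-0.002, 0.681, 0.732, -0.0]
contact_force: [-0.6, 0.1, -3.8]
gripper_width: 0.096
```

Run:
```python
from h import *
delta(.4643,-.3066,.040,94)
```

```text
d cm [0.   0.04 0.34] spin 0.08 | now [ 0.4639 -0.3067  0.0434] phi 94.08 F [-0.6  0.1 -3.8] g 0.096 t 11.48 tilt [-0.003  0.003 -1.   ]
```

Emit:
carry_out --pt "0 0 0.2 0 0" --pt "0 0 0.4 0 0" --pt "0 0 0.5 0 0" --pt "0 0 0.5 0 0"

```text
time_s: 11.82
tool_pos: [0.4654, -0.3084, 0.041]
ee_rot: [0.001, 0.682, 0.732, 0.0]
contact_force: [-1.3, -0.9, -3.9]
gripper_width: 0.097
```

Emit:
carry_out --pt "0 0 0 0 0.2" --pt "0 0 0 0 0.4" --pt "0 0 0 0 0.4" --pt "0 0 0 0 0.4" --pt "0 0 -1 0 0.4" --pt "0 0 -2 0 0.4" --pt "0 0 -4 0 0.4" --pt "0 0 -8 0 0.4"

```text
time_s: 12.48
tool_pos: [0.4628, -0.3062, 0.1183]
ee_rot: [-0.004, 0.682, 0.732, -0.0]
contact_force: [1.2, -0.5, 0.5]
gripper_width: 0.401
```

Emit:
carry_out --pt "0 0 -4 0 0.6" --pt "0 0 -8 0 0.6" --pt "0 0 -10 0 0.6" --pt "0 0 -10 0 0.6"

```text
time_s: 12.82
tool_pos: [0.4674, -0.3101, 0.2279]
ee_rot: [0.006, 0.682, 0.732, 0.0]
contact_force: [0.9, 0.2, -0.5]
gripper_width: 0.604
```

Run:
```python
from h import *
snap('wrist','w7'); delta(.45,-.1,.2,94)
```

```text
d cm [21.02 -0.19  2.36] spin 0.05 | now [ 0.4666 -0.3094  0.2248] phi 94.05 F [-0.2 -0.2 -0.6] g 0.599 t 12.87 tilt [ 0.006 -0.005 -1.   ]
```

View pics/w7.png

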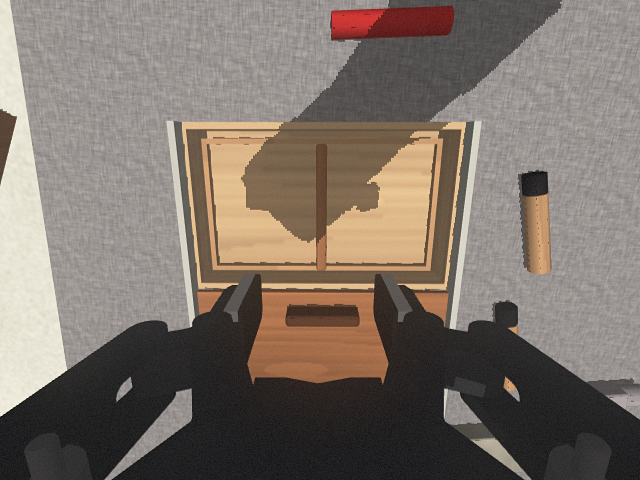

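Run:
```python
from fit import *
for n,e in dict(A=[[260,46],[320,220]],B=[[285,308],[355,485]],C=[[57,380],[124,558]]).items():
    q=plane(T,up(e,260,185,4.5),.018); d=q[1]-q[0]; print(n,q.mean(0).round(4),'len',np.linalg.norm(d).round(4),'yaw',np.degrees(np.arctan2(-d[1],-d[0])).round(1))
delta(.477,-.068,.2,90)
```

```text
A [ 0.6303 -0.064   0.018 ] len 0.1107 yaw 13.0
B [ 0.4747 -0.0664  0.018 ] len 0.1084 yaw 15.9
C [0.4459 0.0659 0.018 ] len 0.1077 yaw 16.2
d cm [24.02  2.73  2.36] spin 4.05 | now [ 0.4666 -0.3094  0.2248] phi 94.05 F [-0.2 -0.2 -0.6] g 0.599 t 12.87 tilt [ 0.006 -0.005 -1.   ]
```

Emit:
carry_out --pt "4 0 0 -2 0.6" --pt "8 0 0 -4 0.6" --pt "12 1 0 -6 0.6" --pt "16 1.5 0 -8 0.6" --pt "20 2.2 0 -10 0.6" --pt "24 2.5 1 -12 0.6" --pt "24 2.5 1 -12 0.6" --pt "24 2.5 1 -12 0.6"

```text
time_s: 13.53
tool_pos: [0.4717, -0.0644, 0.2092]
ee_rot: [-0.001, 0.6, 0.8, -0.0]
contact_force: [-0.6, -0.4, -0.4]
gripper_width: 0.598
```

Emit:
carry_out --pt "0 0 0 0 0.6" --pt "0 0 0 0 0.6"

```text
time_s: 13.7
tool_pos: [0.473, -0.0678, 0.2101]
ee_rot: [-0.0, 0.602, 0.798, -0.0]
contact_force: [-1.2, -0.4, -0.3]
gripper_width: 0.598
```

Run:
```python
from h import *
im,C=snap('wrist','w8'); delta(.4747,-.0664,.006,105.9)
```

```text
d cm [ 0.12  0.2  20.42] spin 0.03 | now [ 0.4731 -0.0681  0.2102] phi 105.93 F [ 0.1 -0.4 -0.8] g 0.6 t 13.75 tilt [-0. -0. -1.]
```

View pics/w8.png

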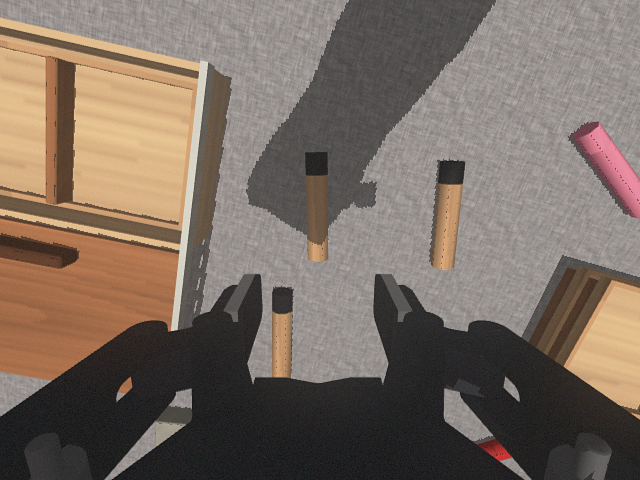

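Run:
```python
from h import *
C=cam('wrist')
for n,e in dict(B=[[317,261],[316,152]],C=[[442.5,268],[452,161]]).items():
    q=plane(C,e,.016); d=q[0]-q[1]; print(n,q.mean(0).round(4),np.linalg.norm(d).round(4),np.degrees(np.arctan2(d[1],d[0])).round(1))
im=cv2.imread('pics/w8.png');crop(im,260,130,220,150,3.5,'c9')
```

```text
B [ 0.472  -0.0689  0.016 ] 0.114 16.4
C [0.4429 0.0638 0.016 ] 0.1134 16.7
```

View pics/c9.png

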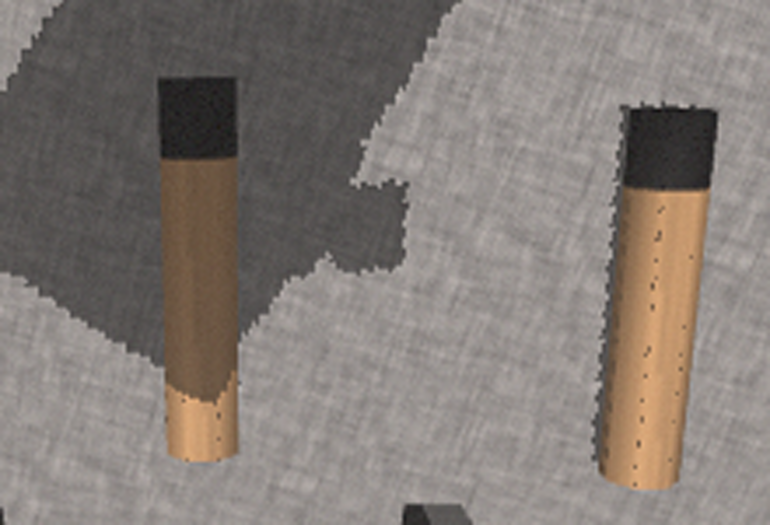

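Emit:
carry_out --pt "0 0 4 0 0.6" --pt "0 0 8 0 0.6" --pt "0 0 12 0 0.6" --pt "0 0 16 0 0.6" --pt "0 0 19 0 0.6" --pt "0 0 20.4 0 0.6" --pt "0 0 20.4 0 0.6" --pt "0 0 20.4 0 0.6"

```text
time_s: 14.42
tool_pos: [0.4724, -0.0679, 0.0058]
ee_rot: [-0.001, 0.602, 0.798, -0.0]
contact_force: [0.5, -0.3, -0.4]
gripper_width: 0.607
```

Emit:
carry_out --pt "0 0 0 0 0" --pt "0 0 0 0 0" --pt "0 0 0 0 0" --pt "0 0 0 0 0" --pt "0 0 0 0 0"

```text
time_s: 14.83
tool_pos: [0.4747, -0.0677, 0.0082]
ee_rot: [0.002, 0.602, 0.799, 0.0]
contact_force: [-1.2, -1.8, 6.3]
gripper_width: 0.243
```

Run:
```python
from h import *
snap('wrist','w9'); delta(.4747,-.0664,.15,94)
```

```text
d cm [  0.08   0.08 -14.18] spin 12.04 | now [ 0.4747 -0.0677  0.0082] phi 106.04 F [-1.3 -1.   6.7] g 0.24 t 14.88 tilt [ 0.004 -0.002 -1.   ]
```

View pics/w9.png

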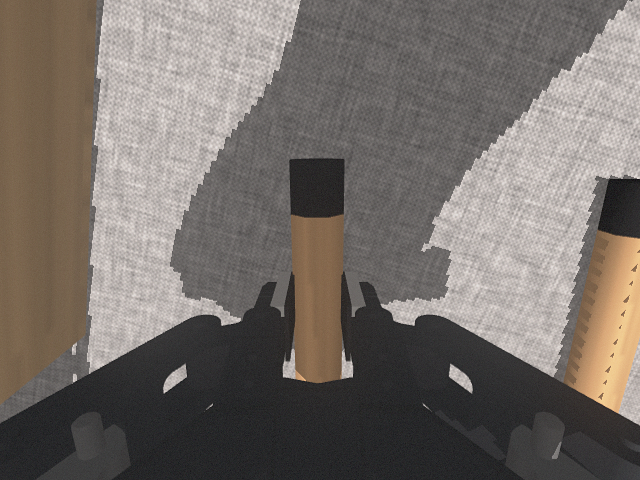

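Emit:
carry_out --pt "0 0 -2 0 0" --pt "0 0 -5 0 0" --pt "0 0 -9 0 0" --pt "0 0 -13 0 0" --pt "-3 0 -15 3 0" --pt "-6 0 -15 6 0" --pt "-9 0 -15 9 0" --pt "-12 0 -15 12 0"

```text
time_s: 15.55
tool_pos: [0.5071, -0.1835, 0.1582]
ee_rot: [0.002, 0.682, 0.731, 0.001]
contact_force: [0.4, 0.7, -0.1]
gripper_width: 0.238
```

Run:
```python
from h import *
delta(.4685,-.3642,.14,94)
```

```text
d cm [-17.76  -5.1    1.84] spin -0.05 | now [ 0.5071 -0.1835  0.1582] phi 93.95 F [ 0.4  0.7 -0.1] g 0.238 t 15.55 tilt [ 0.003 -0.002 -1.   ]
```

Emit:
carry_out --pt "-3 -1 0 0 0" --pt "-6 -2 0 0 0" --pt "-9 -3 0 0 0" --pt "-12 -4 1 0 0" --pt "-15 -5 1.5 0 0" --pt "-17.8 -5.1 1.8 0 0" --pt "-17.8 -5.1 1.8 0 0" --pt "-17.8 -5.1 1.8 0 0"

```text
time_s: 16.22
tool_pos: [0.4675, -0.3647, 0.1384]
ee_rot: [0.0, 0.683, 0.731, 0.0]
contact_force: [-0.6, 0.6, -1.3]
gripper_width: 0.235
```

Emit:
carry_out --pt "0 0 0 0 0" --pt "0 0 0 0 0"

```text
time_s: 16.38
tool_pos: [0.468, -0.3622, 0.1387]
ee_rot: [-0.0, 0.681, 0.732, 0.0]
contact_force: [0.0, -0.4, -1.5]
gripper_width: 0.243
```

Run:
```python
from h import *
snap('wrist','w10'); delta(.4685,-.3642,.042,94)
C=cam('wrist')
p=[.4645,-.3068,.0704]; c,s=np.cos(p[2]),np.sin(p[2])
b=np.array([[-.062,.110,.042],[-.062,-.110,.042],[-.062,.005,.056],[-.062,-.005,.056]])@np.array([[c,s,0],[-s,c,0],[0,0,1]])+[p[0],p[1],0]
print((proj(C,b)).round(1).tolist())
```

```text
d cm [-0.21  0.02  9.68] spin 0.13 | now [ 0.4681 -0.3621  0.1388] phi 94.13 F [ 1.3  0.6 -0.7] g 0.241 t 16.43 tilt [ 0.  0. -1.]
[[552.7, 150.5], [239.2, 150.1], [408.4, 150.7], [393.3, 150.7]]
```

View pics/w10.png

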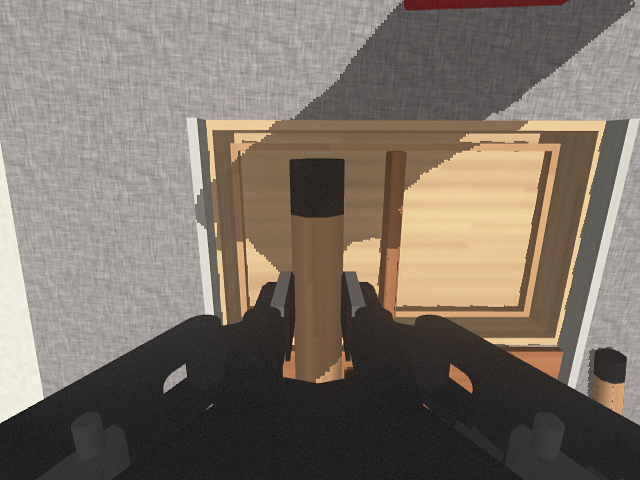

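Run:
```python
from h import *
C=cam('wrist'); s=status.sense(); q=plane(C,[[317,158.5]],s['tool_pos'][2]+.012)[0]
print((q2R(s['ee_rot']).T@(q-s['tool_pos'])).round(4)); delta(.4685,-.3642,.042,94)
```

```text
[ 0.0001 -0.0605 -0.012 ]
d cm [-0.21  0.02  9.68] spin 0.13 | now [ 0.4681 -0.3621  0.1388] phi 94.13 F [ 1.3  0.6 -0.7] g 0.241 t 16.43 tilt [ 0.  0. -1.]
```

Emit:
carry_out --pt "-0.2 0.4 2 0 0" --pt "-0.2 0.4 4 0 0" --pt "-0.2 0.4 6 0 0" --pt "-0.2 0.4 8 0 0" --pt "-0.2 0.4 9 0 0" --pt "-0.2 0.4 9.5 0 0" --pt "-0.2 0.4 9.5 0 0" --pt "-0.2 0.4 9.5 0 0"

```text
time_s: 17.1
tool_pos: [0.4726, -0.365, 0.0441]
ee_rot: [0.001, 0.681, 0.732, 0.0]
contact_force: [0.0, -0.3, -0.6]
gripper_width: 0.241
```

Run:
```python
from h import *
snap('wrist','w11'); delta(.4685,-.3642,.042,94)
```

```text
d cm [ 0.14 -0.41  0.23] spin 0.08 | now [ 0.4727 -0.3653  0.0443] phi 94.08 F [ 0.2  0.  -1. ] g 0.237 t 17.15 tilt [ 0.001 -0.001 -1.   ]
```

View pics/w11.png

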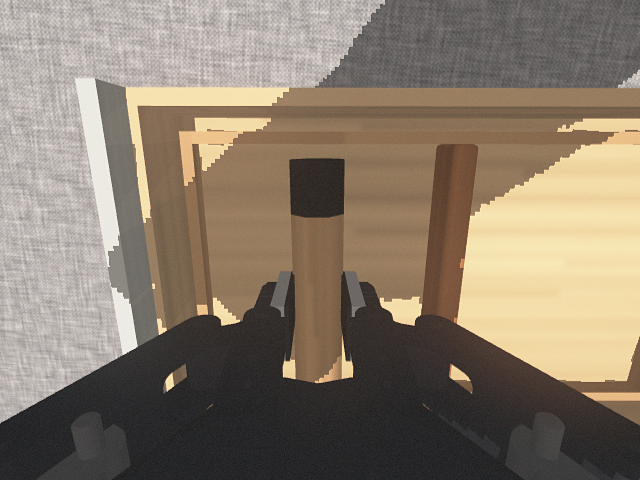

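Emit:
carry_out --pt "0 0 0.2 0 0" --pt "0 0 0.2 0 0" --pt "0 0 0.2 0 0.4" --pt "0 0 0.2 0 0.4" --pt "0 0 0.2 0 0.4" --pt "0 0 -2 0 0.4" --pt "0 0 -6 0 0.4" --pt "0 0 -10 0 0.6"

```text
time_s: 17.82
tool_pos: [0.4706, -0.3638, 0.1425]
ee_rot: [-0.003, 0.682, 0.732, 0.0]
contact_force: [0.3, -0.8, 0.2]
gripper_width: 0.531
```

Emit:
carry_out --pt "0 0 -4 0 0.6" --pt "0 0 -6 0 0.6" --pt "0 0 -6 0 0.6" --pt "0 0 -6 0 0.6"

```text
time_s: 18.15
tool_pos: [0.4726, -0.3658, 0.2048]
ee_rot: [0.002, 0.682, 0.732, -0.0]
contact_force: [0.1, -0.1, -0.8]
gripper_width: 0.598
```

Run:
```python
from h import *
snap('wrist','w12'); delta(.50,-.0,.2,106.6)
```

```text
d cm [36.21  5.38  0.3 ] spin -12.56 | now [ 0.4718 -0.365   0.2029] phi 94.04 F [ 0.3 -0.  -0.3] g 0.602 t 18.2 tilt [ 0.  0. -1.]
```

View pics/w12.png

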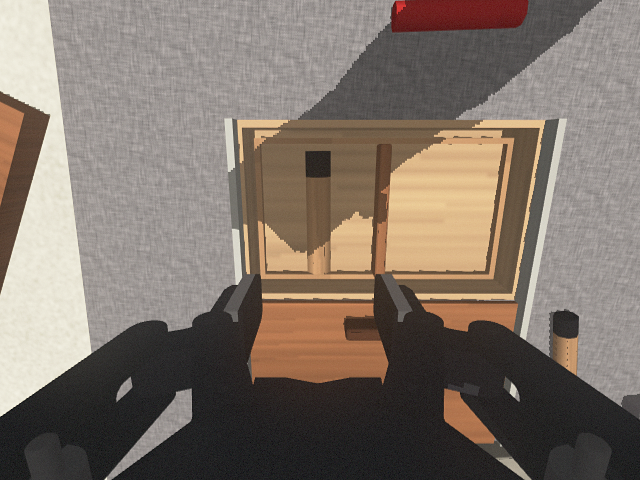

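Emit:
carry_out --pt "4 1 0 0 0.6" --pt "8 2 0 -1 0.6" --pt "12 2 0 -3 0.6" --pt "16 2 0 -5 0.6" --pt "20 2 0 -7 0.6" --pt "24 2 0 -9 0.6" --pt "28 1 0 -11 0.6" --pt "32 1 0 -12.5 0.6"

```text
time_s: 18.87
tool_pos: [0.4562, -0.043, 0.2009]
ee_rot: [-0.003, 0.598, 0.802, -0.001]
contact_force: [1.6, -1.0, 0.4]
gripper_width: 0.601
```

Run:
```python
from h import *
delta(.444,.064,.2,106.6)
```

```text
d cm [10.6   1.89  0.11] spin 0.01 | now [ 0.4562 -0.043   0.2009] phi 106.61 F [ 1.6 -1.   0.4] g 0.601 t 18.87 tilt [-0.005  0.001 -1.   ]
```

Emit:
carry_out --pt "4 1 0 0 0.6" --pt "8 1.9 0 0 0.6" --pt "10.6 1.9 0 0 0.6" --pt "10.6 1.9 0 0 0.6" --pt "10.6 1.9 0 0 0.6" --pt "10.6 1.9 0 0 0.6"

```text
time_s: 19.37
tool_pos: [0.4467, 0.0617, 0.2019]
ee_rot: [-0.001, 0.598, 0.802, -0.001]
contact_force: [-0.6, -0.3, -0.8]
gripper_width: 0.601
```

Run:
```python
from h import *
im,C=snap('wrist','w13'); delta(.444,.064,.0110,106.6); crop(im,240,130,160,160,3.5,'c10')
```

```text
d cm [ 0.35 -0.18 19.12] spin -0.1 | now [0.4471 0.0612 0.2022] phi 106.5 F [-0.   0.4  0.2] g 0.599 t 19.42 tilt [-0.002 -0.    -1.   ]
```

View pics/w13.png

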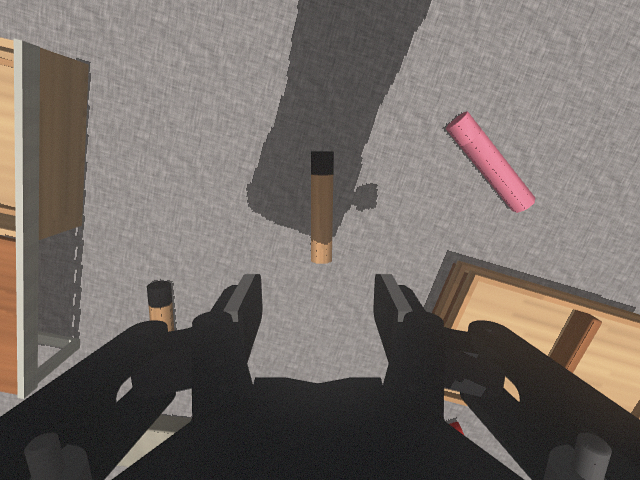

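View pics/c10.png

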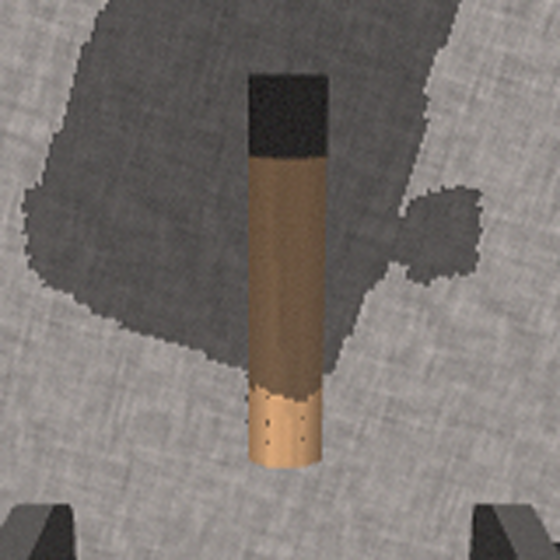

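Run:
```python
from h import *
C=cam('wrist')
q=plane(C,[[321.5,263],[322.2,151.5]],.014); d=q[0]-q[1]; m=q.mean(0); y=np.degrees(np.arctan2(d[1],d[0])); print(m.round(4),np.linalg.norm(d).round(4),y.round(1))
delta(m[0],m[1],.011,90+y)
```

```text
[0.4439 0.0655 0.014 ] 0.1147 16.3
d cm [ 0.5  -0.15 19.12] spin 0.18 | now [0.4471 0.0612 0.2022] phi 106.5 F [-0.   0.4  0.2] g 0.599 t 19.42 tilt [-0.002 -0.    -1.   ]
```

Emit:
carry_out --pt "0.4 -0.3 4 0 0.6" --pt "0.4 -0.3 8 0 0.6" --pt "0.4 -0.3 12 0 0.6" --pt "0.4 -0.3 16 0 0.6" --pt "0.4 -0.3 18 0 0.6" --pt "0.4 -0.3 19.1 0 0.6" --pt "0.4 -0.3 19.1 0 0.6" --pt "0.4 -0.3 19.1 0 0.6"

```text
time_s: 20.08
tool_pos: [0.4429, 0.0637, 0.0116]
ee_rot: [-0.001, 0.599, 0.801, -0.001]
contact_force: [-0.1, 1.0, 0.7]
gripper_width: 0.597
```

Emit:
carry_out --pt "0 0 0 0 0" --pt "0 0 0 0 0" --pt "0 0 0 0 0" --pt "0 0 0 0 0" --pt "0 0 0 0 0"

```text
time_s: 20.5
tool_pos: [0.4448, 0.0645, 0.0138]
ee_rot: [0.001, 0.598, 0.801, 0.001]
contact_force: [-0.9, -0.5, 7.7]
gripper_width: 0.236
```

Run:
```python
from h import *
delta(.4747,-.0664,.15,94)
```

```text
d cm [-13.42  -0.82 -13.61] spin 12.54 | now [0.4448 0.0645 0.0138] phi 106.54 F [-0.9 -0.5  7.7] g 0.236 t 20.5 tilt [ 0.003 -0.001 -1.   ]
```

Emit:
carry_out --pt "0 0 -2 0 0" --pt "0 0 -5 0 0" --pt "0 0 -9 0 0" --pt "0 0 -13 0 0" --pt "-3 0 -14 2 0" --pt "-6 0 -14 4 0" --pt "-9 -0.5 -14 6 0" --pt "-12 -1 -14 8 0"

```text
time_s: 21.17
tool_pos: [0.4688, -0.0541, 0.1536]
ee_rot: [0.001, 0.653, 0.758, 0.001]
contact_force: [0.1, -0.1, 0.4]
gripper_width: 0.235
```

Run:
```python
from h import *
delta(.4585,-.222,.15,94)
```

```text
d cm [-16.45  -3.5    0.36] spin 4.52 | now [ 0.4688 -0.0541  0.1536] phi 98.52 F [ 0.1 -0.1  0.4] g 0.235 t 21.17 tilt [ 0.003 -0.001 -1.   ]
```

Emit:
carry_out --pt "-3 -0.5 0 1 0" --pt "-6 -1 0 2 0" --pt "-9 -2 0 3 0" --pt "-12 -3 0.3 4.5 0" --pt "-15 -3.5 0.3 4.5 0" --pt "-16.5 -3.5 0.3 4.5 0" --pt "-16.5 -3.5 0.3 4.5 0" --pt "-16.5 -3.5 0.3 4.5 0"

```text
time_s: 21.83
tool_pos: [0.458, -0.2217, 0.1494]
ee_rot: [-0.0, 0.682, 0.731, 0.0]
contact_force: [-0.2, 0.6, 0.2]
gripper_width: 0.233
```

Emit:
carry_out --pt "0 0 0 0 0" --pt "0 0 0 0 0"

```text
time_s: 22.0
tool_pos: [0.4578, -0.22, 0.1493]
ee_rot: [-0.0, 0.681, 0.732, 0.0]
contact_force: [0.1, 0.4, -0.8]
gripper_width: 0.236
```

Run:
```python
from h import *
snap('wrist','w14'); delta(.4585,-.222,.048,94)
C=cam('wrist')
s=status.sense(); q=plane(C,[[317,158.5]],s['tool_pos'][2]+.008)[0]
print((q2R(s['ee_rot']).T@(q-s['tool_pos'])).round(4))
```

```text
d cm [-0.21  0.05 10.14] spin 0.15 | now [ 0.4579 -0.22    0.1494] phi 94.15 F [-0.1  0.2 -0.3] g 0.237 t 22.05 tilt [-0.  0. -1.]
[ 0.0001 -0.0603 -0.008 ]
```

View pics/w14.png

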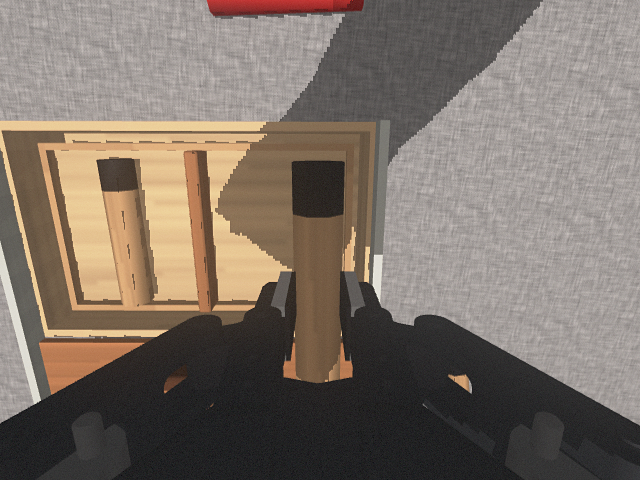

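Emit:
carry_out --pt "-0.3 0.3 2 0 0" --pt "-0.3 0.3 4 0 0" --pt "-0.3 0.3 6 0 0" --pt "-0.3 0.3 8 0 0" --pt "-0.3 0.3 9.3 0 0" --pt "-0.3 0.3 9.3 0 0" --pt "-0.3 0.3 9.3 0 0"

```text
time_s: 22.63
tool_pos: [0.4607, -0.2229, 0.0559]
ee_rot: [-0.001, 0.681, 0.732, -0.0]
contact_force: [0.0, -0.2, -0.4]
gripper_width: 0.235
```

Run:
```python
from h import *
snap('wrist','w15'); delta(.4585,-.223,.0475,94)
```

```text
d cm [ 0.08 -0.29  0.93] spin 0.11 | now [ 0.4614 -0.2236  0.0568] phi 94.11 F [ 0.4 -0.7 -0.3] g 0.239 t 22.68 tilt [ 0. -0. -1.]
```

View pics/w15.png

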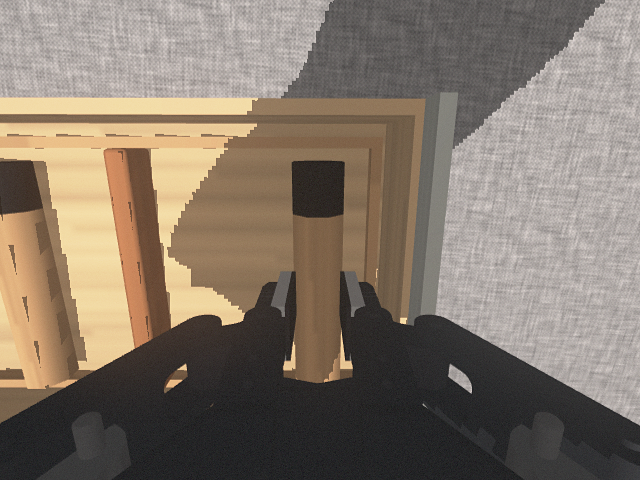

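Emit:
carry_out --pt "0 0 0.4 0 0" --pt "0 0 0.8 0 0" --pt "0 0 0.9 0 0" --pt "0 0 0.9 0 0"

```text
time_s: 23.02
tool_pos: [0.4615, -0.2244, 0.0478]
ee_rot: [0.001, 0.682, 0.732, 0.0]
contact_force: [0.4, -0.1, 1.0]
gripper_width: 0.237
```

Emit:
carry_out --pt "0 0 0 0 0.34" --pt "0 0 0 0 0.34" --pt "0 0 0 0 0.34" --pt "0 0 -2 0 0.34" --pt "0 0 -6 0 0.34" --pt "0 0 -10 0 0.4" --pt "0 0 -13 0 0.6" --pt "0 0 -15 0 0.6"

```text
time_s: 23.68
tool_pos: [0.4621, -0.225, 0.201]
ee_rot: [0.002, 0.682, 0.732, 0.0]
contact_force: [0.4, -1.1, 0.5]
gripper_width: 0.601
```

Run:
```python
from h import *
snap('wrist','w16'); delta(.63,-.064,.2,103)
```

```text
d cm [14.97 17.75  0.44] spin -8.96 | now [ 0.4634 -0.2259  0.204 ] phi 94.04 F [ 1.  -2.3  2.9] g 0.599 t 23.73 tilt [ 0.008 -0.005 -1.   ]
```

View pics/w16.png

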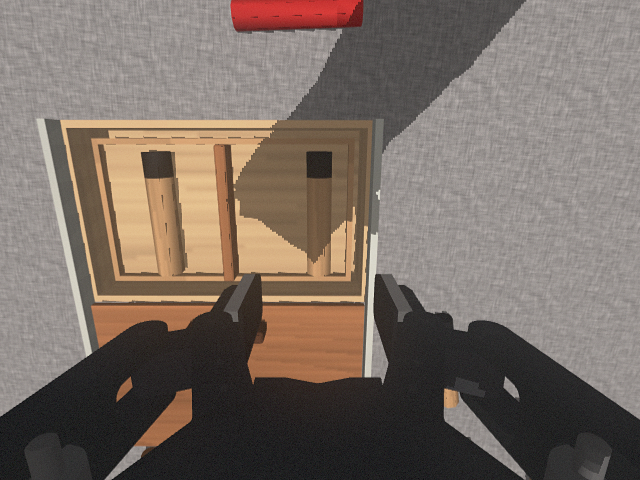

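Emit:
carry_out --pt "3 0 0 -1 0.6" --pt "6 2 0 -2 0.6" --pt "9 5 0 -4 0.6" --pt "12 8 0 -6 0.6" --pt "15 11 0 -8 0.6" --pt "15 15 0 -9 0.6" --pt "15 17.7 0 -9 0.6" --pt "15 17.7 0 -9 0.6"

```text
time_s: 24.4
tool_pos: [0.6314, -0.0609, 0.1954]
ee_rot: [0.001, 0.621, 0.784, 0.001]
contact_force: [-0.8, -0.6, -0.0]
gripper_width: 0.601
```

Emit:
carry_out --pt "0 0 0 0 0.6" --pt "0 0 0 0 0.6" --pt "0 0 0 0 0.6"

```text
time_s: 24.65
tool_pos: [0.6259, -0.0624, 0.1972]
ee_rot: [-0.001, 0.623, 0.783, -0.0]
contact_force: [0.1, 0.0, 0.2]
gripper_width: 0.602
```

Run:
```python
from h import *
im,C=snap('wrist','w17'); delta(.63,-.064,.009,103);crop(im,240,130,160,160,3.5,'c11')
```

```text
d cm [-0.24  0.37 18.85] spin -0.01 | now [ 0.6259 -0.0625  0.1975] phi 102.99 F [ 0.3 -0.3 -0.2] g 0.603 t 24.7 tilt [-0.001  0.    -1.   ]
```

View pics/w17.png

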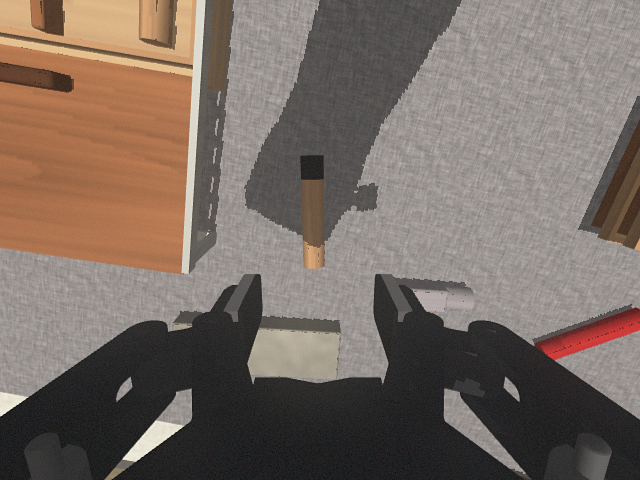

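View pics/c11.png

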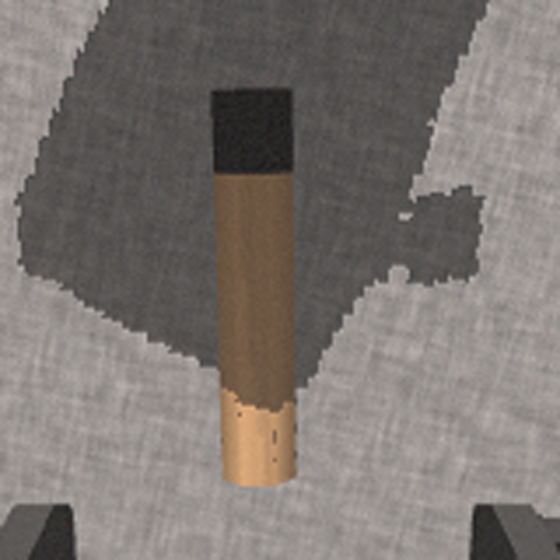

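Run:
```python
from h import *
C=cam('wrist')
q=plane(C,[[314,268.5],[312.2,155.7]],.014); d=q[0]-q[1]; m=q.mean(0); y=np.degrees(np.arctan2(d[1],d[0])); print(m.round(4),np.linalg.norm(d).round(4),y.round(1))
delta(m[0],m[1],.009,90+y)
```

```text
[ 0.6292 -0.0656  0.014 ] 0.1153 13.7
d cm [-0.38  0.26 18.85] spin -0.69 | now [ 0.6259 -0.0625  0.1975] phi 102.99 F [ 0.3 -0.3 -0.2] g 0.603 t 24.7 tilt [-0.001  0.    -1.   ]
```

Emit:
carry_out --pt "-0.4 0.2 4 -0.7 0.6" --pt "-0.4 0.2 8 -0.7 0.6" --pt "-0.4 0.2 12 -0.7 0.6" --pt "-0.4 0.2 16 -0.7 0.6" --pt "-0.4 0.2 18 -0.7 0.6" --pt "-0.4 0.2 18.8 -0.7 0.6" --pt "-0.4 0.2 18.8 -0.7 0.6" --pt "-0.4 0.2 18.8 -0.7 0.6"

```text
time_s: 25.37
tool_pos: [0.6303, -0.066, 0.0107]
ee_rot: [0.001, 0.618, 0.786, 0.0]
contact_force: [0.8, -0.3, 0.3]
gripper_width: 0.601
```

Emit:
carry_out --pt "0 0 0 0 0" --pt "0 0 0 0 0" --pt "0 0 0 0 0" --pt "0 0 0 0 0" --pt "0 0 0 0 0"

```text
time_s: 25.78
tool_pos: [0.6318, -0.066, 0.012]
ee_rot: [0.002, 0.617, 0.787, 0.001]
contact_force: [-0.0, -0.0, 7.6]
gripper_width: 0.237
```

Emit:
carry_out --pt "0 0 -2 0 0" --pt "0 0 -5 0 0" --pt "0 0 -9 0 0" --pt "0 0 -13 0 0" --pt "0 -1 -15 0 0" --pt "0 -3 -15 2 0" --pt "-2 -6 -15 4 0" --pt "-4 -9 -15 6 0"

```text
time_s: 26.45
tool_pos: [0.5521, -0.1255, 0.161]
ee_rot: [0.002, 0.657, 0.754, 0.001]
contact_force: [0.4, -0.7, -0.5]
gripper_width: 0.238
```

Run:
```python
from h import *
delta(.462,-.271,.15,94)
```

```text
d cm [-13.19 -10.91   1.09] spin 3.83 | now [ 0.5521 -0.1255  0.161 ] phi 97.83 F [ 0.4 -0.7 -0.5] g 0.238 t 26.45 tilt [ 0.003 -0.001 -1.   ]
```

Emit:
carry_out --pt "-2 -3 0 1 0" --pt "-4 -6 0 2 0" --pt "-6 -9 0 3 0" --pt "-9 -10.9 0.5 3.8 0" --pt "-12 -10.9 1 3.8 0" --pt "-13.2 -10.9 1 3.8 0" --pt "-13.2 -10.9 1 3.8 0" --pt "-13.2 -10.9 1 3.8 0"

```text
time_s: 27.12
tool_pos: [0.462, -0.2715, 0.1497]
ee_rot: [0.0, 0.683, 0.731, 0.0]
contact_force: [0.1, 0.3, -1.3]
gripper_width: 0.241
```

Emit:
carry_out --pt "0 0 0 0 0" --pt "0 0 0 0 0"

```text
time_s: 27.28
tool_pos: [0.462, -0.2699, 0.1495]
ee_rot: [-0.0, 0.682, 0.732, 0.0]
contact_force: [0.1, -0.6, -0.6]
gripper_width: 0.234
```

Run:
```python
from h import *
snap('wrist','w18'); delta(.4635,-.271,.055,94)
```

```text
d cm [-0.12  0.14  9.45] spin 0.05 | now [ 0.462  -0.2699  0.1495] phi 94.05 F [-0.7  0.5 -1.1] g 0.237 t 27.33 tilt [-0.  0. -1.]
```

View pics/w18.png

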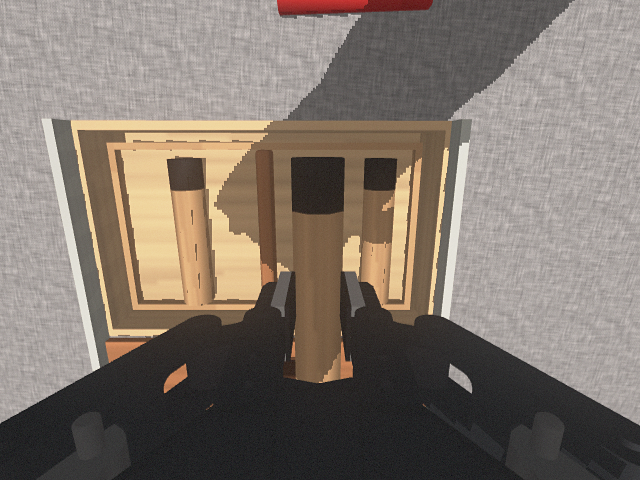

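Emit:
carry_out --pt "0 0.4 2 0 0" --pt "0 0.4 4 0 0" --pt "0 0.4 6 0 0" --pt "0 0.4 8 0 0" --pt "0 0.4 8.5 0 0" --pt "0 0.4 8.5 0 0" --pt "0 0.4 8.5 0 0"

```text
time_s: 27.92
tool_pos: [0.4661, -0.2705, 0.0648]
ee_rot: [-0.0, 0.682, 0.731, 0.0]
contact_force: [-0.5, -0.2, -1.4]
gripper_width: 0.237
```

Run:
```python
from h import *
snap('wrist','w19'); delta(.4635,-.271,.046,94)
```

```text
d cm [ 0.03 -0.31  1.94] spin -0.02 | now [ 0.4665 -0.271   0.0654] phi 93.98 F [ 0.6 -0.2 -0.3] g 0.236 t 27.97 tilt [ 0.001 -0.001 -1.   ]
```

View pics/w19.png

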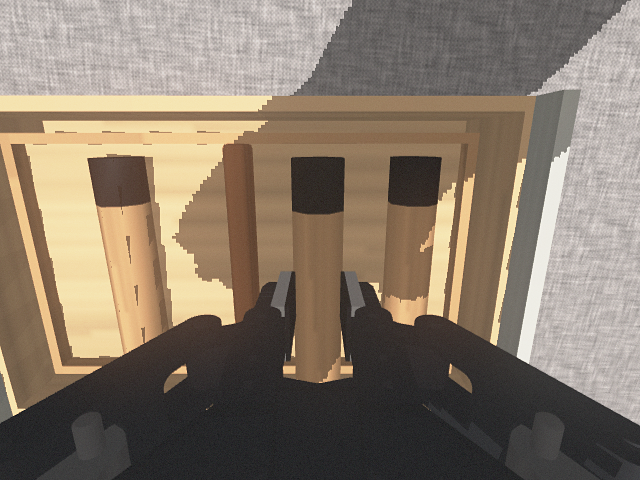

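Emit:
carry_out --pt "0.1 -0.1 0.5 0 0" --pt "0.1 -0.1 1 0 0" --pt "0.1 -0.1 1 0 0" --pt "0.1 -0.1 1 0 0"

```text
time_s: 28.3
tool_pos: [0.4645, -0.27, 0.0542]
ee_rot: [-0.0, 0.682, 0.731, 0.0]
contact_force: [0.2, 0.6, -0.7]
gripper_width: 0.233
```

Emit:
carry_out --pt "0 0 0.5 0 0" --pt "0 0 0.9 0 0" --pt "0 0 0.9 0 0"

```text
time_s: 28.55
tool_pos: [0.465, -0.2704, 0.046]
ee_rot: [0.001, 0.682, 0.731, 0.0]
contact_force: [-1.8, 1.4, 6.7]
gripper_width: 0.232
```

Run:
```python
from h import *
snap('wrist','w20'); delta(.4635,-.271,.046,94)
```

```text
d cm [-0.05 -0.15 -0.  ] spin -0.06 | now [ 0.465  -0.2704  0.046 ] phi 93.94 F [-2.1  0.9  5.9] g 0.234 t 28.6 tilt [ 0.001 -0.001 -1.   ]
```

View pics/w20.png

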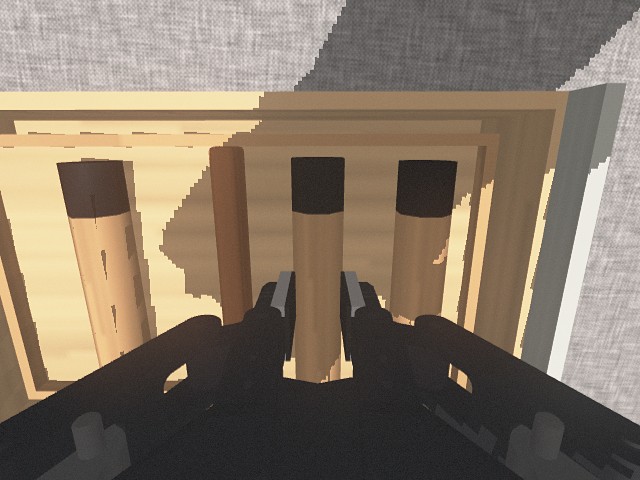

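Emit:
carry_out --pt "0 0 0 0 0.31" --pt "0 0 0 0 0.31" --pt "0 0 0 0 0.31" --pt "0 0 -1 0 0.31" --pt "0 0 -3 0 0.31" --pt "0 0 -7 0 0.31" --pt "0 0 -11 0 0.6" --pt "0 0 -15 0 0.6"

```text
time_s: 29.27
tool_pos: [0.4641, -0.2696, 0.1972]
ee_rot: [-0.0, 0.682, 0.731, 0.0]
contact_force: [1.2, -0.7, 0.4]
gripper_width: 0.584
```

Emit:
carry_out --pt "-3 0 -2 0 0.8" --pt "-3.5 0 -3 0 0.8" --pt "-3.5 0 -3 0 0.8" --pt "-3.5 0 -3 0 0.8" --pt "-3.5 0 -3 0 0.8"

```text
time_s: 29.68
tool_pos: [0.4664, -0.3039, 0.2242]
ee_rot: [-0.001, 0.682, 0.731, 0.0]
contact_force: [0.4, -0.7, 0.4]
gripper_width: 0.8
```

Run:
```python
from h import *
im,C=snap('wrist','w21'); snap('top','t3'); snap('scene','s3'); delta(.5635,-.2975,.2,4)
```

```text
d cm [-0.05  9.73  2.37] spin 89.98 | now [ 0.4664 -0.3038  0.2239] phi 93.98 F [0.  0.1 0.1] g 0.8 t 29.83 tilt [-0.002  0.002 -1.   ]
```

View pics/w21.png

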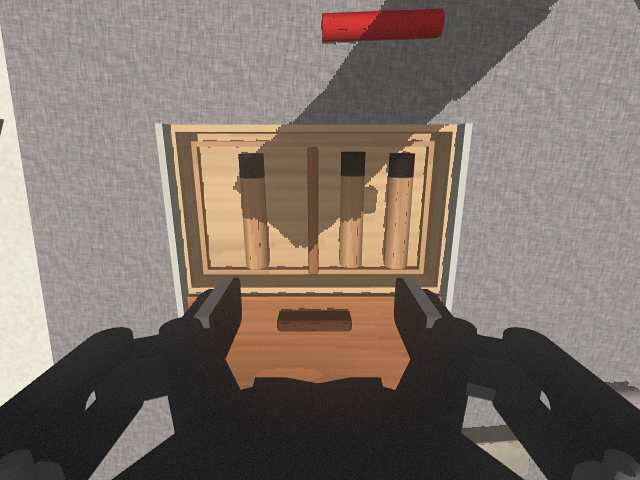

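View pics/s3.png

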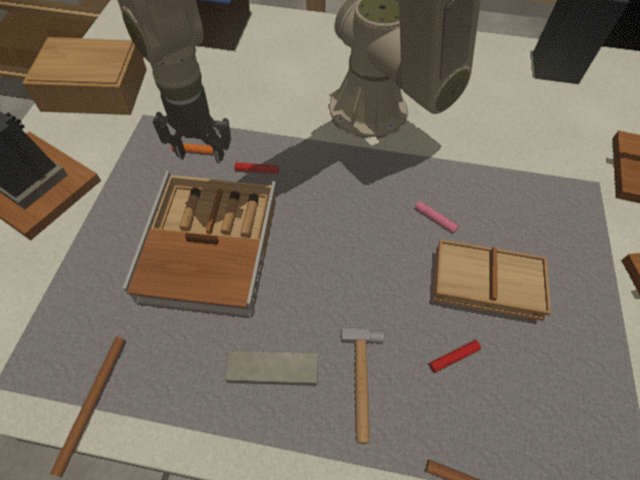

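View pics/t3.png

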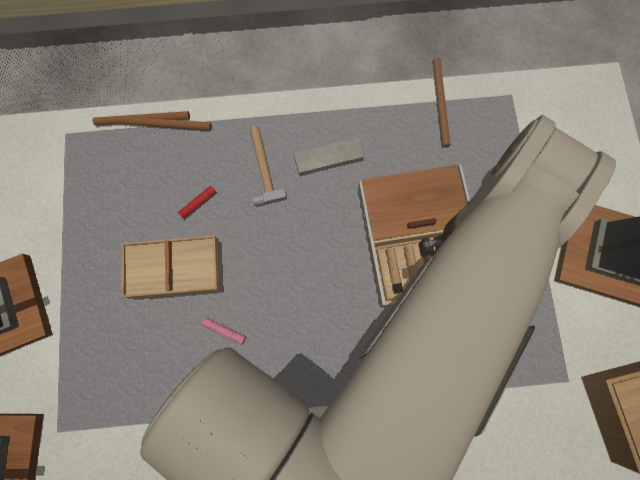

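Emit:
carry_out --pt "0 4 0 15 0.8" --pt "0 8 0 30 0.8" --pt "0 9.7 0 50 0.8" --pt "0 9.7 0 70 0.8" --pt "0 9.7 0 90 0.8" --pt "0 9.7 0 90 0.8" --pt "0 9.7 0 90 0.8" --pt "0 9.7 0 90 0.8"

```text
time_s: 30.5
tool_pos: [0.5636, -0.2973, 0.224]
ee_rot: [-0.001, 0.95, 0.312, -0.001]
contact_force: [0.1, 0.5, -0.1]
gripper_width: 0.798
```

Run:
```python
from h import *
delta(.5635,-.2975,.076,4)
```

```text
d cm [-1.00e-02  4.00e-02  1.48e+01] spin 32.34 | now [ 0.5636 -0.2973  0.224 ] phi 36.34 F [ 0.1  0.5 -0.1] g 0.798 t 30.5 tilt [-0.002  0.001 -1.   ]
```

Emit:
carry_out --pt "0 0 0 32.3 0.8" --pt "0 0 0 32.3 0.8" --pt "0 0 0 32.3 0.8" --pt "0 0 0 32.3 0.8" --pt "0 0 0 32.3 0.8" --pt "0 0 0 32.3 0.8"

```text
time_s: 31.0
tool_pos: [0.5635, -0.2975, 0.2242]
ee_rot: [-0.001, 0.999, 0.037, -0.001]
contact_force: [0.3, 0.0, -0.4]
gripper_width: 0.8
```

Run:
```python
from h import *
snap('wrist','w22');delta(.5635,-.2975,.076,4)
```

```text
d cm [2.000e-02 1.000e-02 1.484e+01] spin 0.46 | now [ 0.5635 -0.2976  0.2244] phi 4.46 F [-0.5 -0.4 -0.5] g 0.798 t 31.05 tilt [-0.001  0.001 -1.   ]
```

View pics/w22.png

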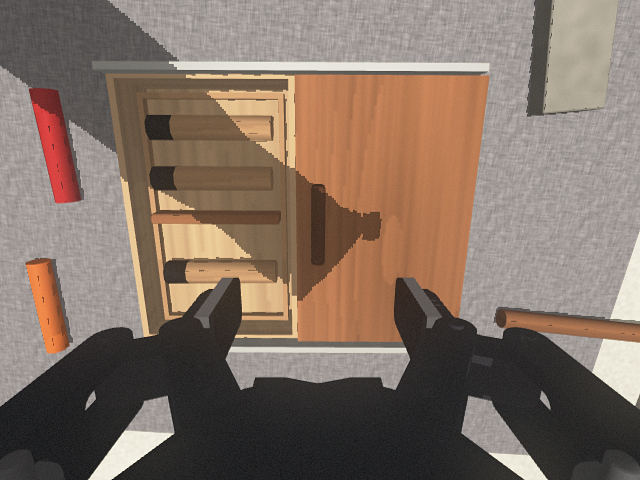

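Emit:
carry_out --pt "0 0 4 0.4 0.8" --pt "0 0 8 0.4 0.8" --pt "0 0 12 0.4 0.8" --pt "0 0 14.6 0.4 0.8" --pt "0 0 14.6 0.4 0.8" --pt "0 0 14.6 0.4 0" --pt "0 0 14.6 0.4 0" --pt "0 0 14.6 0.4 0"

```text
time_s: 31.72
tool_pos: [0.5656, -0.2994, 0.0821]
ee_rot: [0.001, 0.999, 0.035, 0.002]
contact_force: [0.3, 0.7, 0.8]
gripper_width: 0.381
```

Emit:
carry_out --pt "0 0 0 0 0" --pt "0 0 0 0 0" --pt "0 0 0 0 0" --pt "0 0 0 0 0"

```text
time_s: 32.05
tool_pos: [0.5636, -0.2993, 0.0819]
ee_rot: [0.001, 0.999, 0.034, 0.0]
contact_force: [-4.6, -0.7, 6.6]
gripper_width: 0.121
```

Emit:
carry_out --pt "-1 0 0 0 0" --pt "-3 0 0 0 0" --pt "-5 0 0 0 0" --pt "-7 0 0 0 0" --pt "-9 0 0 0 0" --pt "-11 0 0 0 0" --pt "-13 0 0 0 0" --pt "-14.5 0 0 0 0"

```text
time_s: 32.72
tool_pos: [0.4202, -0.3094, 0.0819]
ee_rot: [0.002, 0.999, 0.035, 0.003]
contact_force: [1.9, 1.0, 4.0]
gripper_width: 0.119
```

Run:
```python
from h import *
delta(.404,-.3087,.078,4)
```

```text
d cm [-1.61 -0.18  0.38] spin -0.03 | now [ 0.4202 -0.3094  0.0819] phi 3.97 F [1.9 1.  4. ] g 0.119 t 32.72 tilt [ 0.005 -0.003 -1.   ]
```

Emit:
carry_out --pt "-0.5 0 0 0 0" --pt "-1 0 0 0 0" --pt "-1.4 0 0 0 0" --pt "-1.7 0 0 0 0" --pt "-2 0 0 0 0" --pt "-2.1 0 0 0 0" --pt "-2.1 0 0 0 0"

```text
time_s: 33.3
tool_pos: [0.4038, -0.3106, 0.0819]
ee_rot: [0.001, 0.999, 0.036, 0.006]
contact_force: [13.8, 5.0, 0.0]
gripper_width: 0.115
```

Run:
```python
from h import *
delta(.404,-.3087,.078,4)
```

```text
d cm [ 0.03 -0.19  0.39] spin 0.07 | now [ 0.4038 -0.3106  0.0819] phi 4.07 F [13.8  5.   0. ] g 0.115 t 33.3 tilt [ 0.013 -0.001 -1.   ]
```

Emit:
carry_out --pt "0.2 0 0 0 0" --pt "0.2 0 0 0 0.5" --pt "0.2 0 0 0 0.8" --pt "0.2 0 0 0 0.8" --pt "0.2 0 -2 0 0.8" --pt "0.2 0 -6 0 0.8" --pt "0.2 0 -10 0 0.8" --pt "0.2 0 -14 0 0.8"

```text
time_s: 33.97
tool_pos: [0.3993, -0.3091, 0.2206]
ee_rot: [-0.001, 0.999, 0.034, -0.001]
contact_force: [0.5, -0.3, -0.1]
gripper_width: 0.796
```

Emit:
carry_out --pt "0 -4 0 0 0.8" --pt "0 -8 0 0 0.8" --pt "0 -12 0 0 0.8" --pt "0 -16 0 0 0.8" --pt "0 -20 0 0 0.8" --pt "0 -24 0 0 0.8" --pt "0 -24 0 0 0.8" --pt "0 -24 0 0 0.8"

```text
time_s: 34.63
tool_pos: [0.3832, -0.0683, 0.2196]
ee_rot: [0.0, 0.999, 0.037, 0.0]
contact_force: [0.1, -0.6, -0.3]
gripper_width: 0.803
```

Run:
```python
from h import *
im,C=snap('top','t4');crop(im,340,150,160,160,3.7,'c12'); im,C=snap('scene','s4'); crop(im,110,150,190,180,3.3,'c13'); delta(.404,-.3087,.078,4)
p=[.4643,-.3068,.0704]; c,s=np.cos(p[2]),np.sin(p[2])
for T in('top','scene'):
  b=np.array([[x,y,.092] for x in(-.066,-.054) for y in(-.035,.035)]+[[.08,.12,.07],[.08,-.12,.07]])@np.array([[c,s,0],[-s,c,0],[0,0,1]])+[p[0],p[1],0]
  print(proj(cam(T),b).round(1).tolist())
```

```text
d cm [ 0.35 23.89 14.17] spin -0.03 | now [ 0.3839 -0.0705  0.2195] phi 3.97 F [ 0.1 -0.   0.7] g 0.805 t 34.73 tilt [ 0.001 -0.001 -1.   ]
[[452.2, 287.7], [423.1, 292.6], [451.1, 282.7], [422.1, 287.6], [375.0, 240.7], [470.2, 225.2]]
[[203.2, 174.9], [232.6, 177.9], [202.0, 178.9], [231.5, 181.9], [258.1, 239.3], [151.7, 227.8]]
```

View pics/t4.png

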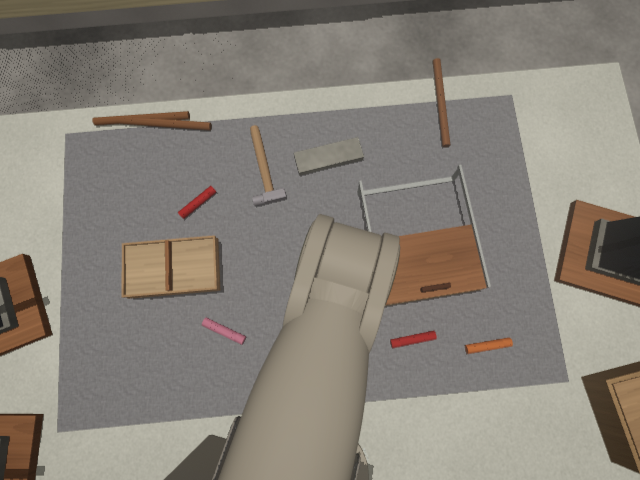

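View pics/c13.png

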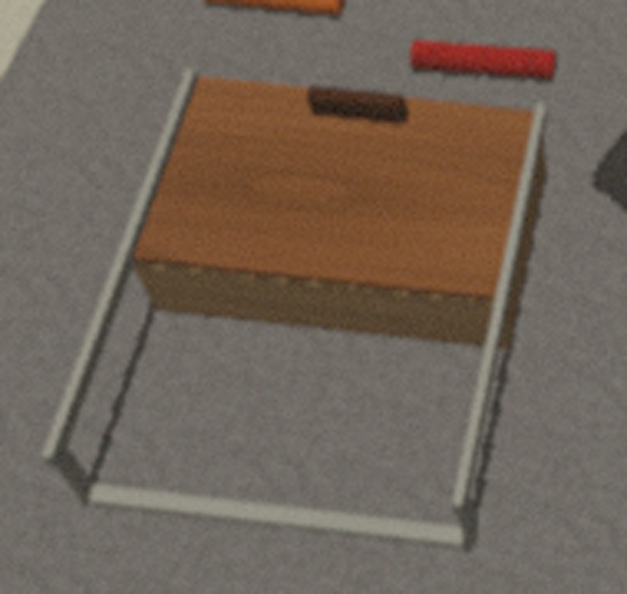

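View pics/s4.png

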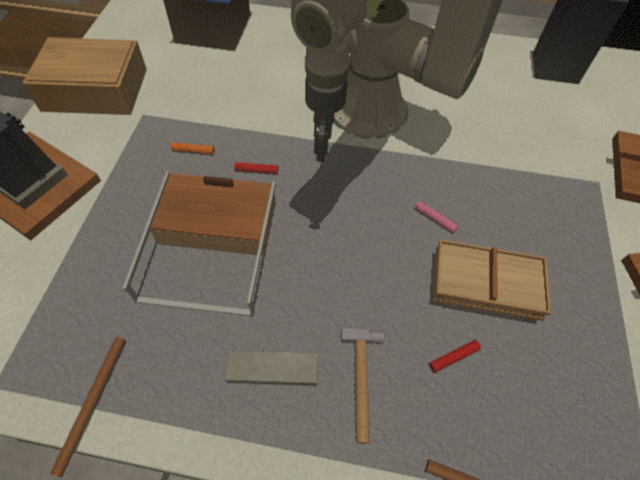

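```bash
python3 -c "
from station import r
print(r.sign_off())"
```

```text
the job is handed in; nothing more can be done
None
```

The job is done and handed in at about 35 s of the 210 s allowed. I opened the lid to its stop and set only the top tray level in the case. The three collared wooden handles on the mat went into it, and then I slid the lid shut to its stop.

- **Handles:** Three were present. One lies in one half of the tray and two in the other. In the last wrist picture before closing, all three lay flat and parallel to the rib, none on top of another.
- **Lid:** It travelled 0.160 m on closing. In the last scene picture its far edge is within about 2 pixels of where a shut lid should be.
- **Everything else:** The last pictures show the other two trays still in their pile and the hammer and whetstone where they were at the start. The orange, pink and red look-alikes were left alone.
- **Forces and checks:** The highest wrist force I read was about 26 N, when the lid met its open stop. No check failed. The arm hid a small part of the mat in the last top view, but nothing lay loose there in the scene picture. The handles can't be seen now that the lid is shut, so the wrist picture is the last look at them.

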